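Load the setting masters and start the master check at a gauging bench

TASK

Pick up the hand scanner, aim its window at the barcode on the sloping card stand from about 10 cm away and hold it steady there for two seconds, then lay it back flat on its grey mat. Rock every setting master (plain aluminium bar) that is on the plywood board, corner first, into the blue nest pocket of its own length until it drops flat onto the pocket floor and let go, then press the left key and after it the middle key of the white key box, one at a time and each fully down (left is the robot's left). Then lift the masters out again and lay them flat on the plywood board, none on top of another, and last press the right key fully down, leaving the other things on the bench where they are.

Things in the scene. Friction and masses are not known exactly. Their poses are not given: they have to be found in the camera images.
- master_short: plain aluminium setting master, a square bar 80 x 40 x 40 mm (about 0.35 kg; edges rounded 1.5 mm). Origin at its very centre (20 mm above what it lies on), x along its length; alike both ways round and on all four long sides. Starts lying loose on the plywood board right of the nest; may be absent.
- master_mid: plain aluminium setting master, a square bar 100 x 40 x 40 mm (about 0.43 kg; edges rounded 1.5 mm). Origin at its very centre (20 mm above what it lies on), x along its length; alike both ways round and on all four long sides. Starts lying loose on the plywood board right of the nest; may be absent.
- master_long: plain aluminium setting master, a square bar 120 x 40 x 40 mm (about 0.52 kg; edges rounded 1.5 mm). Origin at its very centre (20 mm above what it lies on), x along its length; alike both ways round and on all four long sides. Starts lying loose on the plywood board right of the nest; may be absent.
- pocket_short (a point): pocket for the 80 mm master, the one on the robot's left (+y) of three parallel pockets 80 mm apart in the fixed blue nest plate (160 x 240 x 24 mm). Point: centre of its floor, 10 mm above the bench, 14 mm below the plate's top. x along the pocket, z up. Pocket 81.5 x 41.5 mm, 1 mm chamfer: 0.75 mm play each side. A seated bar's centre is 20 mm above this point; it stands 26 mm proud.
- pocket_mid (a point): pocket for the 100 mm master, the middle one of three parallel pockets 80 mm apart in the fixed blue nest plate (160 x 240 x 24 mm). Point: centre of its floor, 10 mm above the bench, 14 mm below the plate's top. x along the pocket, z up. Pocket 101.5 x 41.5 mm, 1 mm chamfer: 0.75 mm play each side. A seated bar's centre is 20 mm above this point; it stands 26 mm proud.
- pocket_long (a point): pocket for the 120 mm master, the one on the right of three parallel pockets 80 mm apart in the fixed blue nest plate (160 x 240 x 24 mm). Point: centre of its floor, 10 mm above the bench, 14 mm below the plate's top. x along the pocket, z up. Pocket 121.5 x 41.5 mm, 1 mm chamfer: 0.75 mm play each side. A seated bar's centre is 20 mm above this point; it stands 26 mm proud.
- scanner: black L-shaped hand scanner lying on its side, 0.22 kg, alike on both sides. Origin in the handle near the centre of mass, at mid-thickness (20 mm above what it lies on). x: the way it looks, y: from handle to head, z: thickness. Handle x -16..16, y -110..5, z -16..16 mm; grip it across x at about y -10. Head x -30..75, y 1..59, z -20..20 mm.
- scanner_nose (a point): centre of the scanner's window, at (75, 30, 0) mm in the scanner's frame; it looks along its x.
- barcode (a point): centre of the white card with black bars (card 110 x 90 mm, bars 85 x 50 mm), about 92 mm above the bench, on the front of a fixed stand's grey panel (130 mm wide, 150 mm long, leaning back 0.5 rad from upright, facing about towards the robot). The point's frame does not lean: -x is level, out of the front, z up.
- keybox: fixed white key box 75 x 180 x 45 mm beyond the nest, with three like grey keys in a row 55 mm apart. Origin under its centre on the bench, y to the left along the row.
- key_left (a joint): the left (+y) one of the three keys in a row on the key box: how far it is pressed in m, 0 up to 0.006 fully down (5 N), sprung back up
- key_mid (a joint): the middle one of the three keys in a row on the key box: how far it is pressed in m, 0 up to 0.006 fully down (5 N), sprung back up
- key_right (a joint): the right (-y) one of the three keys in a row on the key box: how far it is pressed in m, 0 up to 0.006 fully down (5 N), sprung back up
- key_left_top (a point): centre of the top face of the left key (30 mm across; moves down with it, along world z)
- key_mid_top (a point): centre of the top face of the middle key (30 mm across; moves down with it, along world z)
- key_right_top (a point): centre of the top face of the right key (30 mm across; moves down with it, along world z)
- mat_mid (a point): centre of the top of the scanner's fixed grey rubber mat, 190 (x) x 200 (y) mm, 4 mm thick. Axes along the mat's sides, z up.
- board_mid (a point): centre of the top of the fixed plywood board, 280 (x) x 260 (y) mm, 6 mm thick, where the masters start and end. Axes along its sides, z up.
- ring_a: steel setting ring, bystander, 72 mm across, 24 mm high, origin under its centre
- ring_b: steel setting ring, bystander, 60 mm across, 22 mm high, origin under its centre
- ring_c: steel setting ring, bystander, 80 mm across, 26 mm high, origin under its centre
- plug_gauge: steel plug gauge standing on its 60 mm head, bystander, 120 mm high, origin under its centre
- oil: small bottle, bystander, 56 mm across, 130 mm high, origin under its centre
Not all that is in view belongs to the job. Leave any turquoise look-alike of the master_mid alone. Leave any red look-alike of the master_long alone.

How it is judged:
By the outcome, as a careful person would: the job done as asked, in the order asked, and still so for the second after the job is handed in, with the robot touching nothing.
Of master_short, master_mid, master_long only 2 to 3 are there at a start; the rules pass over those that are not, and their reading is None.
At some moment in a run one of master_short, master_mid, master_long, scanner may be knocked a few centimetres aside while the robot is not near it.
Once in a run the grip may slacken for a moment while it holds something.
It also fails if it takes over 210 s, if anything falls off the work surface, if the arm or the gripper's body presses on something with over 40 N, if the wrist force passes 120 N, or if a joint passes its speed limit or range.

ROBOT

A 7-joint arm with a two-finger parallel gripper is mounted at the origin on the work surface. World frame = base frame: x ahead of the robot, y to its left, z up, the work surface at z = 0. Lengths are in m, angles in rad, forces in N, time in s.
With the tool pointing down it reaches from about 0.4 to 0.85 m from the base axis. Payload 10.4 kg.
Tool frame: the origin (TCP) lies at the very end of the fingers, on their centre line; the grasp point (between the pads) lies 19 mm behind it; z points along the fingers, y is the line along which they close (so a half turn about z gives the same grasp; the last joint's range is limited). The gripper opens to 85 mm and grips with 20 to 120 N. Pads are 22 mm wide; open, the fingers measure 114 mm over their backs; the gripper's body (76 mm by 85 mm) begins 54 mm behind the grasp point. The pads swing forward as they close: fully open they stand 13 mm farther back than shut.
Start: joints at [-1.2, 0.332, -0.065, 1.46, 0.022, 1.35, -0.088], TCP at [0.24, 0.577, 0.231] pointing down, gripper open.
Joint ranges: [-2.6, 2.6], [-0.5, 2.12], [-1.47, 1.34], [0.16, 2.42], [-1.27, 4.41], [0.06, 2.06], [-2.6, 2.6]. Speed limits (rad/s): [2.22, 2.22, 2.79, 2.79, 3.14, 3.14, 3.14].

INTERFACE

Orientations are given as a unit quaternion [x, y, z, w].
In Python, from workcell import manip, optics gives the robot as it stands.
- The arm moves only by the tool jog_arm, never from a script. Its arguments are lists of equal length, an entry for each row: "dr": the turn, a rotation vector about the tool's x, y, z normalised to -1 to 1, where 1 is 4 degrees, a list of three; "translation": the shift along the tool's x, y, z normalised to -1 to 1, where 1 is 0.025 m, a list of three; "jaw": the opening, from 0 (shut) to 1 (fully open). A call has 1 to 10 rows; each row shifts and turns the commanded pose from where the row before left it, along the tool's axes as they then stand; what a row does not reach is not made up. A row lasts 1/10 s, in which the tool goes at most 50 mm and 8.59 degrees, less where a joint would pass 70% of its speed; a pose out of reach is approached as far as the arm can. A call with a number of a shift or a turn outside -1 to 1 is refused whole. A call with a gripper value outside its range is refused whole. The fingers move at their own pace and stop on an object; "squeeze" is the grip in N (left out, the last holds). Time passes only in rows, so rows that do not move let the fingers close. It gives the time, the measured TCP pose, the force, the opening and the grip force at its end, in the units of the state.
- manip.get_obs(): the state, without advancing time (a new reading comes with each control period).
- optics.camera(name): name is "side" or "top"; returns a dict with "color" (400x640x3 uint8, red, green, blue), "mtx" (3x3 intrinsics, pixels), "R" (3x3) and "t" (3): a world point X has camera coordinates R X + t. Camera axes: x right, y down, z forward; pixel columns grow to the right and rows downward; lengths in m; the calibration is good to about 2 mm. A picture is of the moment at which its call begins. There is no depth.
- manip.hand_in(): hands the job in; it is judged then, once.
The state is a dict: "clock": time; "joint_pos": joint angles; "joint_velocities": joint speeds; "tau": joint torques, N m; "position": TCP position; "ee_rot": TCP orientation; "ft_force": force on the tool from outside, world axes, zero at the start; "torque": the same for the moment, N m; "grip_width": opening from 0.0 (shut) to 1.0 (fully open); "grasp_force": force on a finger pad.
Only numpy, scipy, OpenCV 4.12 (cv2) and the standard library are available. Lean on these libraries where they do the work, as an engineer would, in place of code of your own. Each camera call takes 0.05 s, during which the arm holds its last target. There are 200 camera calls.

## Working session

There is one attempt and no reset: what is moved stays moved. The work goes in short steps, Python scripts to look and compute and a tool call to move; the robot and the scene stay as the last step left them, time stands still between calls to the robot, and variables do not carry over. Pictures are saved under pics/ and viewed, at most 14 in all, crops included, and the job is handed in when it is done.

Besides the shell and the picture viewer there is one more tool, called after "Emit:" as name(argument=value, ...) on one line, values as JSON. jog_arm: Moves the arm, as the interface text tells. Scaled input: -1 to 1 covers 0.025 m each way for a shift and 4 degrees each way for a turn. Its arguments: {"type":"object","properties":{"dr":{"type":"array","items":{"type":"array","items":{"type":"number"}}},"translation":{"type":"array","items":{"type":"array","items":{"type":"number"}}},"jaw":{"type":"array","items":{"type":"number"}},"squeeze":{"type":"number"}},"required":["dr","translation","jaw"]}

```bash
mkdir -p pics; ls; python3 - <<'E'
from workcell import manip, optics
import cv2
print(manip.get_obs())
for n in("top","side"):
    c=optics.camera(n); cv2.imwrite(f"pics/{n}0.png",c["color"][:,:,::-1]); print(n,c["mtx"],c["R"],c["t"])
E
```

```text
pics
{'clock': 0.0, 'joint_pos': array([-1.1996013 ,  0.33287907, -0.06472688,  1.4609452 ,  0.02161981,
        1.34988489, -0.08848281]), 'joint_velocities': array([-8.36142976e-04,  3.57805672e-04, -6.34465161e-04,  8.86262760e-05,
        1.67269452e-04,  5.48656655e-04, -3.93926004e-04]), 'tau': array([-1.01648715e-03, -6.25439930e+01,  4.83479560e-02, -3.91608703e+01,
        1.60300214e-02,  9.76192416e-03, -1.26202941e-06]), 'position': array([0.23966279, 0.57681969, 0.23050965]), 'ee_rot': array([ 1.95594333e-01,  9.80684635e-01, -7.02720175e-04, -1.01473425e-04]), 'ft_force': array([ 0.38698176,  0.10706741, -0.6161744 ]), 'torque': array([ 0.02322834, -0.01358194, -0.00591372]), 'grasp_force': 0.0, 'grip_width': 0.9967910017940452}
top [[389.91532672   0.         320.54172972]
 [  0.         389.91532672 205.22195392]
 [  0.           0.           1.        ]] [[-0.01962766 -0.99944071 -0.02707448]
 [-0.98122297  0.02445269 -0.19132056]
 [ 0.1918756   0.02281092 -0.98115413]] [0.10640529 0.55647541 1.04861033]
side [[440.4267829    0.         314.635288  ]
 [  0.         440.4267829  197.34825555]
 [  0.           0.           1.        ]] [[-0.95095328 -0.30884677 -0.01736477]
 [-0.2234871   0.72477058 -0.651737  ]
 [ 0.21387234 -0.61589064 -0.75824623]] [0.55449857 0.09642722 1.50241061]
```

View pics/top0.png

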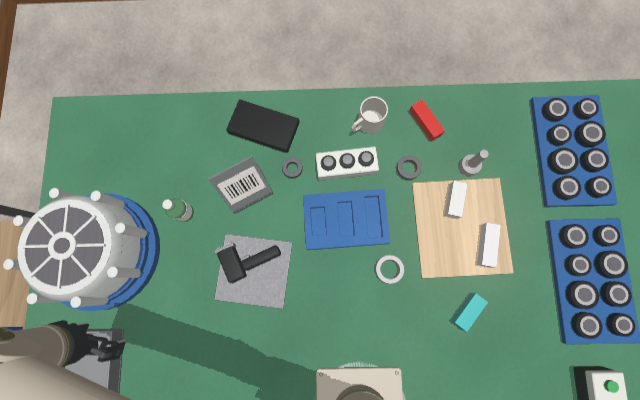

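View pics/side0.png

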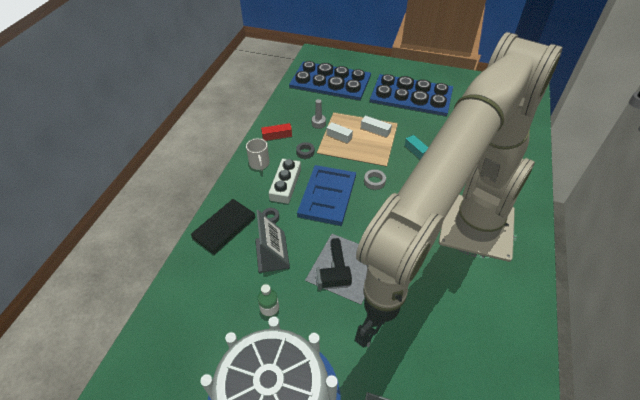

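The top view shows bars on the plywood at (457,199) and (490,245), with the turquoise (471,312) and red (427,119) look-alikes off the board. The scanner is on its mat at (248,262), the card is at (241,184), the nest is at (346,219) and the key box is at (347,162). The side view shows the same layout. The bars on the board fit the masters because they are plain and lie on the plywood, so I'll measure those.

```bash
cat > h.py <<'E'
import numpy as np, cv2
from workcell import manip, optics
from scipy.spatial.transform import Rotation as Rot
def cam(n): return optics.camera(n)
def ray(c,u,v):
    d=c["R"].T@np.linalg.inv(c["mtx"])@np.array([u,v,1.]); return -c["R"].T@c["t"], d
def plane(c,u,v,z):
    o,d=ray(c,u,v); return o+d*(z-o[2])/d[2]
def proj(c,X):
    p=c["mtx"]@(c["R"]@np.asarray(X,float)+c["t"]); return p[:2]/p[2]
def tri(c1,p1,c2,p2):
    o1,d1=ray(c1,*p1);o2,d2=ray(c2,*p2)
    s=np.linalg.lstsq(np.c_[d1,-d2],o2-o1,rcond=None)[0]
    return (o1+s[0]*d1+o2+s[1]*d2)/2, np.linalg.norm(o1+s[0]*d1-o2-s[1]*d2)
def blobs(mask,c,z,amin=60,roi=None):
    """area, centre, side lengths, long-axis angle of min-area rects on plane z (contour cast to metres)"""
    m=mask.astype(np.uint8)
    if roi: k=np.zeros_like(m);k[roi[1]:roi[3],roi[0]:roi[2]]=1;m=m*k
    out=[]
    for q in cv2.findContours(m,cv2.RETR_EXTERNAL,cv2.CHAIN_APPROX_NONE)[0]:
        if cv2.contourArea(q)<amin: continue
        P=np.array([plane(c,*p,z)[:2] for p in q[:,0].astype(float)])
        (cx,cy),(w,h),a=cv2.minAreaRect((P*1000).astype(np.float32))
        if w<h: w,h,a=h,w,a+90
        out.append((cv2.contourArea(q),q[:,0].mean(0).round(),np.round([cx/1000,cy/1000],4),round(w),round(h),round((a+90)%180-90,1)))
    return out
E
python3 - <<'E'
from h import *
c=cam("top"); s=cam("side"); im=c["color"]; hsv=cv2.cvtColor(im,cv2.COLOR_RGB2HSV); H,S,V=[hsv[...,i].astype(int) for i in range(3)]
print("bars",*blobs((S<35)&(V>150),c,.046,roi=(405,170,520,285)),sep="\n")
print("board",*blobs((H<25)&(S>50)|(S<35)&(V>150),c,.006,2000,roi=(405,170,520,285)),sep="\n")
print("nest",*blobs((H>100)&(H<120)&(S>120),c,.024,1000,roi=(290,180,400,260)),sep="\n")
print("keybox",*blobs((S<60)&(V>180),c,.045,200,roi=(310,140,385,185)),sep="\n")
print("keys",*blobs((V<130)&(S<80),c,.055,60,roi=(316,145,380,180)),sep="\n")
print("mat",*blobs((S<60)&(V<200),c,.004,1000,roi=(205,225,300,315)),sep="\n")
print("scan",*blobs((V<75)&(S<90),c,.03,200,roi=(205,225,300,315)),sep="\n")
A=cv2.resize(im[140:310,205:305],None,fx=3.5,fy=3.5,interpolation=cv2.INTER_CUBIC)
B=cv2.resize(im[140:310,295:415],None,fx=3.5,fy=3.5,interpolation=cv2.INTER_CUBIC)
cv2.imwrite("pics/z1.png",np.hstack([A,B])[:,:,::-1])
B=cv2.resize(s["color"][100:310,225:415],None,fx=2.8,fy=2.8,interpolation=cv2.INTER_CUBIC)
cv2.imwrite("pics/z2.png",B[:,:,::-1])
C=cv2.resize(im[170:285,405:520],None,fx=4.5,fy=4.5,interpolation=cv2.INTER_CUBIC)
cv2.imwrite("pics/z3.png",C[:,:,::-1])
E
```

```text
bars
(578.0, array([491., 244.]), array([ 0.4387, -0.3754]), 120, 40, -11.8)
(444.5, array([457., 198.]), array([ 0.572 , -0.2945]), 102, 39, -14.2)
board
(8392.5, array([461., 228.]), array([ 0.4956, -0.3111]), 279, 258, 1.9)
nest
(4403.5, array([345., 219.]), array([0.524 , 0.0235]), 239, 161, -86.9)
keybox
(1388.0, array([347., 161.]), array([0.6891, 0.0155]), 177, 73, -85.0)
keys
(95.5, array([345., 176.]), array([0.6448, 0.0163]), 172, 22, 89.4)
(161.0, array([328., 162.]), array([0.6841, 0.0699]), 45, 41, -1.1)
(163.5, array([347., 160.]), array([0.6901, 0.0163]), 43, 42, 88.4)
(166.5, array([366., 158.]), array([ 0.6938, -0.0393]), 45, 41, -45.9)
mat
(4563.5, array([252., 270.]), array([0.3846, 0.3046]), 224, 191, 81.9)
scan
(989.0, array([246., 260.]), array([0.4244, 0.3003]), 165, 96, -64.7)
```

View pics/z1.png

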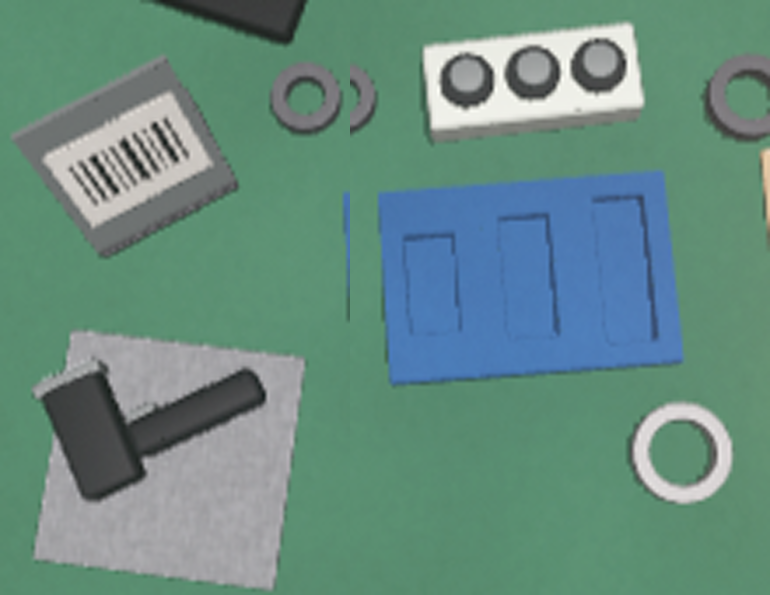

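View pics/z3.png

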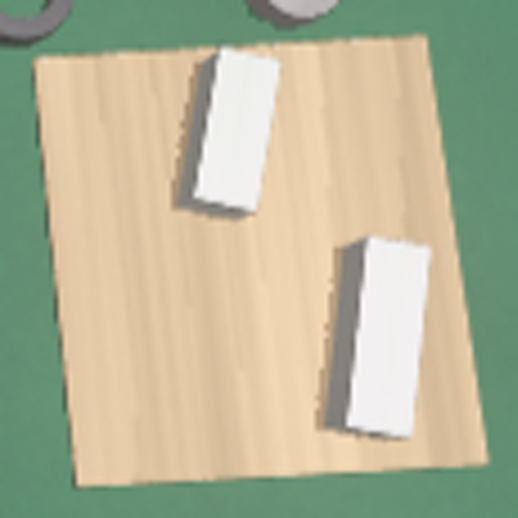

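View pics/z2.png

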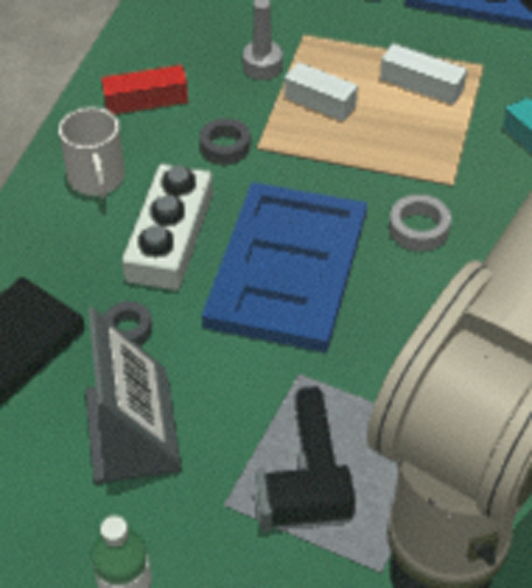

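Crop 1 shows the scanner on the mat: window silver at the upper left of its head (225,247), handle end at (278,250). Card centre is about (241.6,186.3), pocket mouth centres are (318,221), (346,219) and (373,217), and the key tops are (328,161), (347,159) and (366,156). Crop 2 shows two plain bars on the plywood, 102 and 120 mm long, so these are mid and long and short is absent. Crop 3 is the same from the side: card centre (275,236), keys (281,185), (285,174) and (289,164).

```bash
python3 - <<'E'
from h import *
c=cam("top"); s=cam("side"); im=c["color"]; hsv=cv2.cvtColor(im,cv2.COLOR_RGB2HSV); H,S,V=[hsv[...,i].astype(int) for i in range(3)]
for n,p in dict(ps=(318.4,221.1),pm=(345.9,218.9),pl=(373.4,217.1)).items(): print(n,plane(c,*p,.024).round(4))
for n,p,q in [("kl",(328.4,160.9),(280.7,185.4)),("km",(347.3,159.1),(285,174.3)),("kr",(366.1,156.3),(289.3,163.6)),("bar",(241.6,186.3),(275,235.7))]:
    X,e=tri(c,p,s,q); print(n,X.round(4),round(e,4),plane(c,*p,.092).round(4))
# card: white in top view
print("card",*blobs((S<40)&(V>150),c,.092,100,roi=(210,155,275,215)),sep="\n")
# card long edge direction: lower edge px crop (95,227)-(210,165), upper (45,155)-(178,95)
e=lambda x,y:(205+x/3.5,140+y/3.5)
m=plane(c,*e(95,227),.092-.045*np.cos(.5)); n=plane(c,*e(210,165),.092-.045*np.cos(.5));print("low edge",m,n,np.linalg.norm(m-n),np.degrees(np.arctan2(*(m-n)[1::-1]))-90)
m=plane(c,*e(45,155),.092+.045*np.cos(.5)); n=plane(c,*e(178,95),.092+.045*np.cos(.5));print("up edge",m,n,np.linalg.norm(m-n),np.degrees(np.arctan2(*(m-n)[1::-1]))-90)
m=((V<85)&(S<90)).astype(np.uint8); k=np.zeros_like(m);k[225:315,205:300]=1;m*=k
hd=cv2.morphologyEx(m,cv2.MORPH_OPEN,cv2.getStructuringElement(cv2.MORPH_ELLIPSE,(15,15)))
print("head",*blobs(hd,c,.042,100),sep="\n")
ha=m&~cv2.dilate(hd,np.ones((5,5),np.uint8)); print("handle",*blobs(ha,c,.036,60),sep="\n")
print("cam",-c["R"].T@c["t"],-s["R"].T@s["t"])
o=manip.get_obs(); print(Rot.from_quat(o["ee_rot"]).as_matrix().round(3))
E
```

```text
ps [0.5182 0.1018 0.024 ]
pm [0.5227 0.0223 0.024 ]
pl [ 0.5261 -0.0571  0.024 ]
kl [0.6879 0.0686 0.0541] 0.0023 [0.6772 0.0687 0.092 ]
km [0.6917 0.0139 0.0551] 0.0018 [0.6809 0.0158 0.092 ]
kr [ 0.6964 -0.0405  0.0573] 0.0048 [ 0.6876 -0.0369  0.092 ]
bar [0.6092 0.3095 0.1003] 0.0016 [0.6105 0.3113 0.092 ]
card
(949.5, array([241., 185.]), array([0.6127, 0.3131]), 116, 73, -62.6)
low edge [0.56658423 0.34654926 0.05250878] [0.61615974 0.25272444 0.05250878] 0.10611704756212038 27.851244420843898
up edge [0.60777274 0.36620878 0.13149122] [0.65266882 0.26451448 0.13149122] 0.11116379272553333 23.820539368462917
head
(575.5, array([232., 264.]), array([0.4013, 0.3443]), 95, 60, 24.2)
handle
(345.0, array([262., 257.]), array([0.4192, 0.2612]), 101, 34, -67.3)
cam [0.3469122  0.06881869 1.1381944 ] [0.2275284  1.02668811 1.21167111]
[[-0.923  0.384 -0.   ]
 [ 0.384  0.923 -0.   ]
 [-0.    -0.    -1.   ]]
```

```bash
cat >> h.py <<'E'
def Rd(psi):
    """tool down, tool y at world yaw psi (deg)"""
    a=np.radians(psi); y=np.array([np.cos(a),np.sin(a),0]); z=np.array([0,0,-1.]); return np.c_[np.cross(y,z),y,z]
def plan(pos,R):
    o=manip.get_obs(); R0=Rot.from_quat(o["ee_rot"])
    dr=np.degrees((R0.inv()*Rot.from_matrix(R)).as_rotvec())/4
    print("turn/4deg",dr.round(2)," then shift/25mm",(R.T@(np.array(pos)-o["position"])/.025).round(3))
def st():
    o=manip.get_obs(); R=Rot.from_quat(o["ee_rot"]).as_matrix()
    print(round(o["clock"],2),"p",o["position"].round(4),"yaw_y",np.degrees(np.arctan2(R[1,1],R[0,1])).round(2),"z",R[:,2].round(4),"F",o["ft_force"].round(1),"T",o["torque"].round(2),"w",round(o["grip_width"]*85,1),"g",round(float(o["grasp_force"]),1),"q",o["joint_pos"].round(2))
E
python3 -c "
from h import *
plan((.4017,.302,.13),Rd(23.2))"
```

```text
turn/4deg [-1.000e-02  0.000e+00  1.106e+01]  then shift/25mm [-12.664   1.618   4.043]
```

Emit:
jog_arm(dr=[[0, 0, 1], [0, 0, 1], [0, 0, 1], [0, 0, 1], [0, 0, 1], [0, 0, 1], [0, 0, 1], [0, 0, 1], [0, 0, 1], [0, 0, 1]], translation=[[0, 0, 0.4], [0, 0, 0.4], [0, 0, 0.4], [0, 0, 0.4], [0, 0, 0.4], [0, 0, 0.4], [0, 0, 0.4], [0, 0, 0.4], [0, 0, 0.4], [0, 0, 0.4]], jaw=[1, 1, 1, 1, 1, 1, 1, 1, 1, 1], squeeze=60)

```text
clock: 1.3
position: [0.2398, 0.5771, 0.1308]
ee_rot: [0.52, 0.854, -0.0, 0.0]
ft_force: [-0.5, 0.5, -0.4]
grip_width: 1.0
grasp_force: 0.0
```

Emit:
jog_arm(dr=[[0, 0, 1], [0, 0, 0.06], [0, 0, 0], [0, 0, 0], [0, 0, 0], [0, 0, 0], [0, 0, 0], [0, 0, 0], [0, 0, 0], [0, 0, 0]], translation=[[0, 0, 0], [0, 0, 0], [-1, 0.2, 0], [-1, 0.2, 0], [-1, 0.2, 0], [-1, 0.2, 0], [-1, 0.2, 0], [-1, 0.2, 0], [-1, 0.2, 0], [-1, 0.2, 0]], jaw=[1, 1, 1, 1, 1, 1, 1, 1, 1, 1])

```text
clock: 2.3
position: [0.356, 0.4084, 0.1318]
ee_rot: [0.55, 0.835, 0.0, -0.0]
ft_force: [0.2, 0.2, 0.2]
grip_width: 1.0
grasp_force: 0.0
```

Emit:
jog_arm(dr=[[0, 0, 0], [0, 0, 0], [0, 0, 0], [0, 0, 0], [0, 0, 0], [0, 0, 0]], translation=[[-1, 0, 0], [-1, 0, 0], [-1, 0, 0], [-1, 0, 0], [-0.66, 0, 0], [0, 0, 0]], jaw=[1, 1, 1, 1, 1, 1])

```text
clock: 2.9
position: [0.4026, 0.3, 0.1318]
ee_rot: [0.551, 0.834, 0.0, 0.0]
ft_force: [0.1, 0.0, -0.1]
grip_width: 0.996
grasp_force: 0.0
```

```bash
python3 -c "
from h import *
st();plan((.4017,.302,.010),Rd(23.2))
c=cam('top'); print(proj(c,(.4017,.302,.02)))
A=c['color'][200:330,190:330]; cv2.imwrite('pics/a.png',cv2.resize(A,None,fx=4,fy=4)[:,:,::-1])"
```

```text
2.9 p [0.4026 0.3    0.1318] yaw_y 23.1 z [ 9.e-04  1.e-04 -1.e+00] F [ 0.1  0.  -0.1] T [-0.01 -0.01  0.03] w 84.7 g 0.0 q [-0.92  0.14  0.21  1.92 -0.03  1.09 -0.3 ]
turn/4deg [ 0.01  0.   -0.03]  then shift/25mm [ 0.089 -0.     4.871]
[249.12367188 263.33563156]
```

Emit:
jog_arm(dr=[[0, 0, 0], [0, 0, 0], [0, 0, 0], [0, 0, 0], [0, 0, 0], [0, 0, 0], [0, 0, 0], [0, 0, 0], [0, 0, 0], [0, 0, 0]], translation=[[0.09, 0, 1], [0, 0, 1], [0, 0, 1], [0, 0, 0.8], [0, 0, 0.6], [0, 0, 0.47], [0, 0, 0], [0, 0, 0], [0, 0, 0], [0, 0, 0]], jaw=[1, 1, 1, 1, 1, 1, 1, 0.2, 0.2, 0.2])

```text
clock: 3.95
position: [0.4008, 0.3046, 0.0104]
ee_rot: [0.55, 0.835, 0.001, 0.0]
ft_force: [0.1, 0.9, -0.5]
grip_width: 0.515
grasp_force: 0.0
```

Emit:
jog_arm(dr=[[0, 0, 0], [0, 0, 0], [0, 0, 0], [0, 0, 0], [0, 0, 0]], translation=[[0, 0, 0], [0, 0, 0], [0, 0, 0], [0, 0, 0], [0, 0, 0]], jaw=[0.2, 0.2, 0.2, 0.2, 0.2])

```text
clock: 4.45
position: [0.4008, 0.3046, 0.0104]
ee_rot: [0.55, 0.835, 0.001, 0.0]
ft_force: [-1.0, -0.8, 5.7]
grip_width: 0.366
grasp_force: 59.1
```

```bash
python3 -c "
from h import *
st()
c=cam('side')
A=c['color'][200:340,290:440]; cv2.imwrite('pics/b.png',cv2.resize(A,None,fx=4,fy=4)[:,:,::-1])"
```

```text
4.45 p [0.4008 0.3046 0.0104] yaw_y 23.2 z [ 0.001   0.0012 -1.    ] F [-1.  -0.8  5.7] T [-0.14  0.15 -0.  ] w 31.1 g 59.1 q [-0.91  0.32  0.19  2.01 -0.08  0.82 -0.27]
```

View pics/b.png

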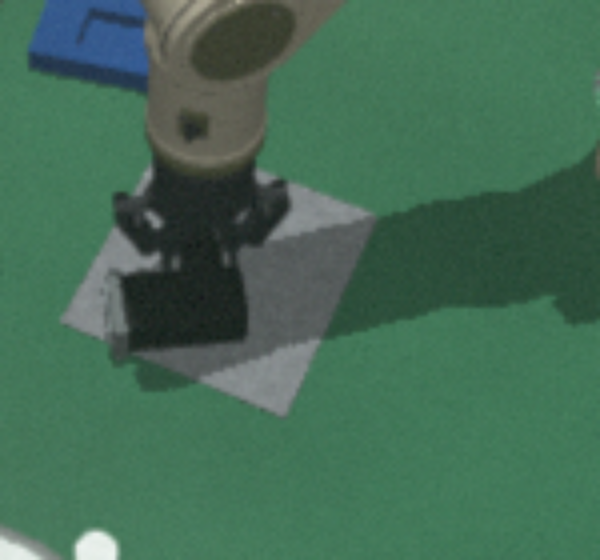

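The fingers straddle the handle just behind the head and grip about 31 mm. I'll lift it and carry it to the card.

Emit:
jog_arm(dr=[[0, 0, 0], [0, 0, 0], [0, 0, 0], [0, 0, -0.4], [0, 0, -0.43], [0, 0, 0]], translation=[[0, 0, -0.4], [0, 0, -0.7], [0, 0, -0.7], [0, 0, -0.5], [0, 0, -0.42], [0, 0, 0]], jaw=[0.2, 0.2, 0.2, 0.2, 0.2, 0.2])

```text
clock: 5.1
position: [0.401, 0.3047, 0.079]
ee_rot: [0.525, 0.851, 0.001, 0.0]
ft_force: [1.0, 0.3, -1.6]
grip_width: 0.363
grasp_force: 59.7
```

```bash
python3 -c "
from h import *
st();plan((.4718,.198,.0784),Rd(26.5))"
```

```text
5.1 p [0.401  0.3047 0.079 ] yaw_y 26.62 z [ 0.0016  0.0018 -1.    ] F [ 1.   0.3 -1.6] T [-0.08 -0.03 -0.05] w 30.9 g 59.7 q [-0.92  0.21  0.2   1.96 -0.05  0.97 -0.23]
turn/4deg [ 0.03 -0.01  0.03]  then shift/25mm [-5.083  0.632  0.024]
```

Emit:
jog_arm(dr=[[0, 0, 0], [0, 0, 0], [0, 0, 0], [0, 0, 0], [0, 0, 0], [0, 0, 0], [0, 0, 0], [0, 0, 0], [0, 0, 0], [0, 0, 0]], translation=[[-0.4, 0, 0], [-0.7, 0, 0], [-0.8, 0.1, 0], [-0.8, 0.1, 0], [-0.8, 0.1, 0], [-0.7, 0.1, 0], [-0.5, 0.1, 0], [-0.38, 0.13, 0], [0, 0.1, 0], [0, 0, 0]], jaw=[0.2, 0.2, 0.2, 0.2, 0.2, 0.2, 0.2, 0.2, 0.2, 0.2])

```text
clock: 6.1
position: [0.4734, 0.1992, 0.0774]
ee_rot: [0.526, 0.851, 0.0, -0.0]
ft_force: [-0.5, 0.4, -2.0]
grip_width: 0.363
grasp_force: 59.7
```

```bash
python3 -c "
from h import *
st()
c=cam('top'); s=cam('side')
for k in (c,s): print(proj(k,(.5215,.2664,.092)),proj(k,(.611,.311,.092)))
A=cv2.resize(c['color'][150:260,200:310],None,fx=3.6,fy=3.6);B=cv2.resize(s['color'][180:290,250:360],None,fx=3.6,fy=3.6)
cv2.imwrite('pics/d.png',np.hstack([A,B])[:,:,::-1])"
```

```text
6.1 p [0.4734 0.1992 0.0774] yaw_y 26.54 z [-2.e-04  2.e-04 -1.e+00] F [-0.5  0.4 -2. ] T [-0.05  0.08  0.02] w 30.8 g 59.7 q [-0.74  0.24  0.28  1.94 -0.08  0.97  0.04]
[257.32930652 217.55889593] [241.70539937 186.11700734]
[306.56212813 233.4085226 ] [274.76505566 237.58374678]
```

View pics/d.png

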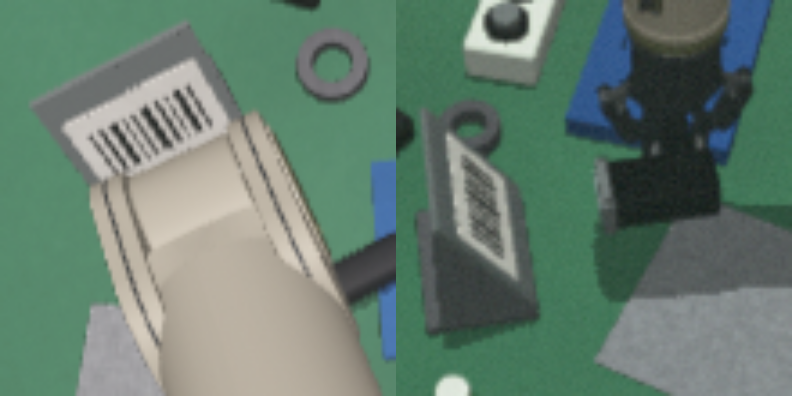

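The window is at side px (308,233), level with the bar centre (275,237) and about 10 cm from it, as predicted. I'll hold it there.

Emit:
jog_arm(dr=[[0, 0, 0], [0, 0, 0], [0, 0, 0], [0, 0, 0], [0, 0, 0], [0, 0, 0], [0, 0, 0], [0, 0, 0], [0, 0, 0], [0, 0, 0]], translation=[[0, 0, 0], [0, 0, 0], [0, 0, 0], [0, 0, 0], [0, 0, 0], [0, 0, 0], [0, 0, 0], [0, 0, 0], [0, 0, 0], [0, 0, 0]], jaw=[0.2, 0.2, 0.2, 0.2, 0.2, 0.2, 0.2, 0.2, 0.2, 0.2])

```text
clock: 7.2
position: [0.4734, 0.1986, 0.0776]
ee_rot: [0.526, 0.85, 0.0, -0.0]
ft_force: [0.4, -0.3, -2.6]
grip_width: 0.364
grasp_force: 64.9
```

Emit:
jog_arm(dr=[[0, 0, 0], [0, 0, 0], [0, 0, 0], [0, 0, 0], [0, 0, 0], [0, 0, 0], [0, 0, 0], [0, 0, 0], [0, 0, 0], [0, 0, 0]], translation=[[0, 0, 0], [0, 0, 0], [0, 0, 0], [0, 0, 0], [0, 0, 0], [0, 0, 0], [0, 0, 0], [0, 0, 0], [0, 0, 0], [0, 0, 0]], jaw=[0.2, 0.2, 0.2, 0.2, 0.2, 0.2, 0.2, 0.2, 0.2, 0.2])

```text
clock: 8.2
position: [0.4734, 0.1986, 0.0776]
ee_rot: [0.526, 0.85, 0.0, 0.0]
ft_force: [0.1, -0.7, -2.4]
grip_width: 0.364
grasp_force: 64.9
```

Emit:
jog_arm(dr=[[0, 0, 0], [0, 0, 0], [0, 0, 0], [0, 0, 0], [0, 0, 0], [0, 0, 0], [0, 0, 0], [0, 0, 0], [0, 0, 0], [0, 0, 0]], translation=[[0, 0, 0], [0, 0, 0], [0, 0, 0], [0, 0, 0], [0, 0, 0], [0, 0, 0], [0, 0, 0], [0, 0, 0], [0, 0, 0], [0, 0, 0]], jaw=[0.2, 0.2, 0.2, 0.2, 0.2, 0.2, 0.2, 0.2, 0.2, 0.2])

```text
clock: 9.2
position: [0.4734, 0.1986, 0.0776]
ee_rot: [0.526, 0.85, 0.0, -0.0]
ft_force: [-0.1, 0.4, -2.4]
grip_width: 0.367
grasp_force: 64.9
```

```bash
python3 -c "
from h import *
st();
c=cam('top');s=cam('side')
d=(s['color'].max(2)<60).astype(np.uint8)
plan((.392,.300,.0774),Rd(23.5))"
```

```text
9.2 p [0.4734 0.1986 0.0776] yaw_y 26.52 z [ 0.e+00  1.e-04 -1.e+00] F [-0.1  0.4 -2.4] T [-0.07  0.    0.01] w 31.2 g 64.9 q [-0.74  0.24  0.29  1.94 -0.08  0.97  0.04]
turn/4deg [ 0.   -0.    0.76]  then shift/25mm [ 5.017 -1.369  0.007]
```

Emit:
jog_arm(dr=[[0, 0, 0.2], [0, 0, 0.36], [0, 0, 0.2], [0, 0, 0], [0, 0, 0], [0, 0, 0], [0, 0, 0], [0, 0, 0], [0, 0, 0], [0, 0, 0]], translation=[[0, -0.2, 0], [0, -0.5, 0], [0.3, -0.5, 0], [0.7, -0.5, 0], [0.8, -0.2, 0], [0.8, 0, 0], [0.8, 0, 0], [0.8, 0, 0], [0.5, 0, 0], [0.3, 0, 0]], jaw=[0.2, 0.2, 0.2, 0.2, 0.2, 0.2, 0.2, 0.2, 0.2, 0.2])

```text
clock: 10.3
position: [0.3798, 0.2941, 0.0776]
ee_rot: [0.548, 0.836, 0.0, -0.0]
ft_force: [0.4, 0.2, -2.5]
grip_width: 0.362
grasp_force: 65.1
```

Emit:
jog_arm(dr=[[0, 0, 0], [0, 0, 0], [0, 0, 0], [0, 0, 0], [0, 0, 0], [0, 0, 0], [0, 0, 0], [0, 0, 0]], translation=[[0, 0, 0.3], [0, 0, 0.6], [0, 0, 0.6], [0, 0, 0.5], [0, 0, 0.3], [0, 0, 0.2], [0, 0, 0.06], [0, 0, 0]], jaw=[0.2, 0.2, 0.2, 0.2, 0.2, 0.2, 0.2, 0.2])

```text
clock: 11.1
position: [0.3805, 0.2935, 0.0137]
ee_rot: [0.549, 0.836, 0.0, 0.0]
ft_force: [-0.4, -0.9, -1.4]
grip_width: 0.363
grasp_force: 65.1
```

```bash
python3 -c "
from h import *
st()"
```

```text
11.1 p [0.3805 0.2935 0.0137] yaw_y 23.47 z [ 2.e-04  2.e-04 -1.e+00] F [-0.4 -0.9 -1.4] T [-0.02  0.01  0.02] w 30.9 g 65.1 q [-0.92  0.27  0.18  2.06 -0.07  0.82 -0.29]
```

Emit:
jog_arm(dr=[[0, 0, 0], [0, 0, 0], [0, 0, 0], [0, 0, 0], [0, 0, 0], [0, 0, 0], [0, 0, 0], [0, 0, 0], [0, 0, 0], [0, 0, 0]], translation=[[0, 0, 0.06], [0, 0, 0.04], [0, 0, 0.02], [0, 0, 0], [0, 0, 0], [0, 0, 0], [0, 0, 0], [0, 0, 0], [0, 0, -0.3], [0, 0, -0.7]], jaw=[0.2, 0.2, 0.2, 0.2, 0.5, 0.8, 1, 1, 1, 1])

```text
clock: 12.1
position: [0.3796, 0.2928, 0.0352]
ee_rot: [0.548, 0.836, -0.001, -0.0]
ft_force: [0.7, 1.0, 0.4]
grip_width: 1.001
grasp_force: 0.0
```

Emit:
jog_arm(dr=[[0, 0, 0], [0, 0, 0], [0, 0, 1], [0, 0, 1], [0, 0, 1], [0, 0, 1], [0, 0, 1], [0, 0, 1], [0, 0, 1], [0, 0, 1]], translation=[[0, 0, -1], [0, 0, -1], [0, 0, -1], [0, 0, -1], [0, 0, -0.5], [0, 0, 0], [0, 0, 0], [0, 0, 0], [0, 0, 0], [0, 0, 0]], jaw=[1, 1, 1, 1, 1, 1, 1, 1, 1, 1])

```text
clock: 13.1
position: [0.3803, 0.2934, 0.1487]
ee_rot: [0.759, 0.651, 0.0, -0.0]
ft_force: [0.3, 0.3, 1.6]
grip_width: 0.998
grasp_force: 0.0
```

Emit:
jog_arm(dr=[[0, 0, 1], [0, 0, 1], [0, 0, 1], [0, 0, 1], [0, 0, 1], [0, 0, 1], [0, 0, 1], [0, 0, 1], [0, 0, 1], [0, 0, 1]], translation=[[0, 0, 0], [0, 0, 0], [0, 0, 0], [0, 0, 0], [0, 0, 0], [0, 0, 0], [0, 0, 0], [0, 0, 0], [0, 0, 0], [0, 0, 0]], jaw=[1, 1, 1, 1, 1, 1, 1, 1, 1, 1])

```text
clock: 14.1
position: [0.3803, 0.2934, 0.1486]
ee_rot: [0.936, 0.353, 0.0, -0.0]
ft_force: [-0.2, 0.1, -0.1]
grip_width: 1.003
grasp_force: 0.0
```

Emit:
jog_arm(dr=[[0, 0, 1], [0, 0, 1], [0, 0, 1], [0, 0, 1], [0, 0, 1], [0, 0, 1], [0, 0, 1], [0, 0, 1], [0, 0, 1], [0, 0, 1]], translation=[[0, 0, 0], [0, 0, 0], [0, 0, 0], [0, 0, 0], [0, 0, 0], [0, 0, 0], [0, 0, 0], [0, 0, 0], [0, 0, 0], [0, 0, 0]], jaw=[1, 1, 1, 1, 1, 1, 1, 1, 1, 1])

```text
clock: 15.1
position: [0.3803, 0.2934, 0.1486]
ee_rot: [1.0, 0.011, 0.0, -0.0]
ft_force: [0.1, -0.5, 0.0]
grip_width: 0.997
grasp_force: 0.0
```

```bash
python3 -c "
from h import *
st();c=cam('top'); im=c['color']; hsv=cv2.cvtColor(im,cv2.COLOR_RGB2HSV); H,S,V=[hsv[...,i].astype(int) for i in range(3)]
B=blobs((S<35)&(V>150),c,.046,roi=(405,170,520,285));print(*B,sep='\n')
plan((*B[0][2],.13),Rd(B[0][5]-90))"
```

```text
15.1 p [0.3803 0.2934 0.1486] yaw_y -88.7 z [ 2.e-04  5.e-04 -1.e+00] F [ 0.1 -0.5  0. ] T [-0.05  0.01 -0.05] w 84.7 g 0.0 q [-1.02  0.07  0.28  1.95 -0.02  1.12 -2.28]
(575.0, array([491., 244.]), array([ 0.4389, -0.3754]), 120, 40, -11.8)
(443.5, array([457., 198.]), array([ 0.572 , -0.2945]), 102, 39, -14.2)
turn/4deg [-0.01 -0.    3.22]  then shift/25mm [ 7.764 25.708  0.744]
```

Emit:
jog_arm(dr=[[0, 0, 0], [0, 0, 0], [0, 0, 0], [0, 0, 0], [0, 0, 0], [0, 0, 0], [0, 0, 0], [0, 0, 0], [0, 0, 0], [0, 0, 0]], translation=[[0.4, 0.5, 0], [0.4, 1, 0], [0.4, 1, 0], [0.4, 1, 0], [0.4, 1, 0], [0.4, 1, 0], [0.4, 1, 0], [0.4, 1, 0], [0.4, 1, 0], [0.4, 1, 0]], jaw=[1, 1, 1, 1, 1, 1, 1, 1, 1, 1])

```text
clock: 16.15
position: [0.4867, 0.0576, 0.1486]
ee_rot: [1.0, 0.014, 0.0, -0.0]
ft_force: [-0.5, -0.2, -0.2]
grip_width: 0.998
grasp_force: 0.0
```

Emit:
jog_arm(dr=[[0, 0, 0], [0, 0, 0], [0, 0, 0], [0, 0, 0], [0, 0, 0], [0, 0, 0], [0, 0, 0], [0, 0, 0], [0, 0, 0], [0, 0, 0]], translation=[[0, 1, 0], [0, 1, 0], [0, 1, 0], [0, 1, 0], [0, 1, 0], [0, 1, 0], [0, 1, 0], [0, 1, 0], [0, 1, 0], [0, 1, 0]], jaw=[1, 1, 1, 1, 1, 1, 1, 1, 1, 1])

```text
clock: 17.15
position: [0.4928, -0.1922, 0.1485]
ee_rot: [1.0, 0.014, 0.0, -0.0]
ft_force: [-0.3, 0.8, 0.0]
grip_width: 0.995
grasp_force: 0.0
```

Emit:
jog_arm(dr=[[0, 0, 0], [0, 0, 0], [0, 0, 0], [0, 0, 0.8], [0, 0, 0.8], [0, 0, 0.8], [0, 0, 0.82], [0, 0, 0], [0, 0, 0], [0, 0, 0]], translation=[[0, 1, 0], [0, 1, 0], [-0.3, 1, 0], [0, 0, 0], [0, 0, 0], [0, 0, 0], [0, 0, 0], [-0.8, 0, 0], [-0.8, 0, 0], [0, 0, 0]], jaw=[1, 1, 1, 1, 1, 1, 1, 1, 1, 1])

```text
clock: 18.15
position: [0.4462, -0.2585, 0.1482]
ee_rot: [0.995, -0.099, -0.0, -0.001]
ft_force: [1.0, 0.1, 0.8]
grip_width: 1.001
grasp_force: 0.0
```

```bash
python3 -c "
from h import *
st();plan((.4388,-.3754,.023),Rd(-101.8))
c=cam('top');s=cam('side'); A=cv2.resize(c['color'][225:320,200:310],None,fx=3.6,fy=3.6)
B=cv2.resize(s['color'][225:320,290:400],None,fx=3.6,fy=3.6); cv2.imwrite('pics/e.png',np.hstack([A,B])[:,:,::-1])"
```

```text
18.15 p [ 0.4462 -0.2585  0.1482] yaw_y -101.4 z [-1.0e-04  1.7e-03 -1.0e+00] F [1.  0.1 0.8] T [-0.07  0.    0.  ] w 85.1 g 0.0 q [-0.3   0.19  0.83  1.89 -0.16  1.13 -1.19]
turn/4deg [-0.02  0.01  0.1 ]  then shift/25mm [0.668 4.637 5.01 ]
```

View pics/e.png

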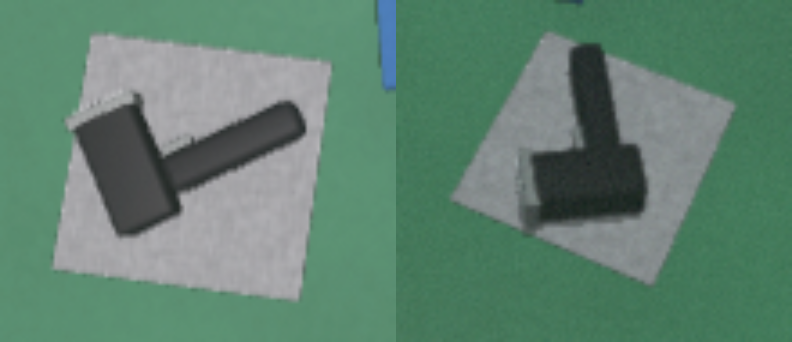

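The scanner lies flat on the mat in both views, with its head at top px (237,272) and handle end at (283,259). Next is the long master.

Emit:
jog_arm(dr=[[0, 0, 0.1], [0, 0, 0], [0, 0, 0], [0, 0, 0], [0, 0, 0], [0, 0, 0], [0, 0, 0], [0, 0, 0], [0, 0, 0], [0, 0, 0]], translation=[[0.1, 0.6, 0], [0.2, 1, 0], [0.2, 1, 0], [0.17, 1, 0], [0, 0.7, 0], [0, 0.34, 0], [0, 0, 0.4], [0, 0, 0.8], [0, 0, 0.8], [0, 0, 0]], jaw=[1, 1, 1, 1, 1, 1, 1, 1, 1, 1])

```text
clock: 19.25
position: [0.4404, -0.373, 0.0951]
ee_rot: [0.995, -0.102, -0.002, -0.001]
ft_force: [0.7, 0.3, -0.7]
grip_width: 1.0
grasp_force: 0.0
```

```bash
python3 -c "
from h import *
st();plan((.4388,-.3754,.023),Rd(-101.8))"
```

```text
19.25 p [ 0.4404 -0.373   0.0951] yaw_y -101.69 z [-0.0036  0.003  -1.    ] F [ 0.7  0.3 -0.7] T [0.03 0.01 0.01] w 85.0 g 0.0 q [-0.02  0.44  0.8   1.78 -0.35  1.08 -0.87]
turn/4deg [-0.03  0.06  0.03]  then shift/25mm [-0.041  0.107  2.884]
```

Emit:
jog_arm(dr=[[0, 0, 0], [0, 0, 0], [0, 0, 0], [0, 0, 0], [0, 0, 0], [0, 0, 0], [0, 0, 0], [0, 0, 0], [0, 0, 0], [0, 0, 0]], translation=[[-0.04, 0.1, 0.4], [0, 0, 0.8], [0, 0, 0.8], [0, 0, 0.6], [0, 0, 0.28], [0, 0, 0], [0, 0, 0], [0, 0, 0], [0, 0, 0], [0, 0, 0]], jaw=[1, 1, 1, 1, 1, 1, 0.3, 0.3, 0.3, 0.3], squeeze=80)

```text
clock: 20.25
position: [0.4398, -0.3783, 0.027]
ee_rot: [0.995, -0.103, 0.001, 0.0]
ft_force: [-0.8, -0.2, 7.1]
grip_width: 0.45
grasp_force: 81.9
```

Emit:
jog_arm(dr=[[0, 0, 0], [0, 0, 0], [0, 0, 0], [0, 0, 0], [0, 0, 0]], translation=[[0, 0, 0], [0, 0, 0], [0, 0, 0], [0, 0, 0], [0, 0, 0]], jaw=[0.3, 0.3, 0.3, 0.3, 0.3])

```text
clock: 20.75
position: [0.4398, -0.3784, 0.027]
ee_rot: [0.995, -0.103, 0.001, 0.0]
ft_force: [0.0, 0.5, 6.0]
grip_width: 0.447
grasp_force: 81.9
```

```bash
python3 -c "
from h import *
st()"
```

```text
20.75 p [ 0.4398 -0.3784  0.027 ] yaw_y -101.81 z [ 1.5e-03 -8.0e-04 -1.0e+00] F [0.  0.5 6. ] T [0.16 0.21 0.01] w 38.0 g 81.9 q [ 0.04  0.54  0.75  1.82 -0.44  0.96 -0.81]
```

Emit:
jog_arm(dr=[[0, 0, 0], [0, 0, 0], [0, 0, 0], [0, 0, 0], [0, 0, 0], [0, 0, 0], [0, 0, 0], [0, 0, 0], [0, 0, 0], [0, 0, 0]], translation=[[0, 0, 0], [0, 0, 0], [0, 0, 0.12], [0, 0, 0.12], [0, 0, 0], [0, 0, 0], [0, 0, 0], [0, 0, 0], [0, 0, 0], [0, 0, 0]], jaw=[0.6, 0.6, 0.6, 0.6, 0.6, 0.3, 0.3, 0.3, 0.3, 0.3], squeeze=80)

```text
clock: 21.75
position: [0.4393, -0.378, 0.0201]
ee_rot: [0.995, -0.103, 0.0, 0.0]
ft_force: [-2.5, -1.1, 3.8]
grip_width: 0.451
grasp_force: 81.5
```

```bash
python3 -c "
from h import *
st();s=cam('side'); print(proj(s,(.44,-.3765,.03)));B=cv2.resize(s['color'][75:165,310:430],None,fx=5,fy=5); cv2.imwrite('pics/f.png',B[:,:,::-1])"
```

```text
21.75 p [ 0.4393 -0.378   0.0201] yaw_y -101.81 z [ 0.e+00 -2.e-04 -1.e+00] F [-2.5 -1.1  3.8] T [-0.06  0.3  -0.03] w 38.3 g 81.5 q [ 0.04  0.54  0.74  1.82 -0.44  0.95 -0.8 ]
[376.06283285 125.55517654]
```

View pics/f.png

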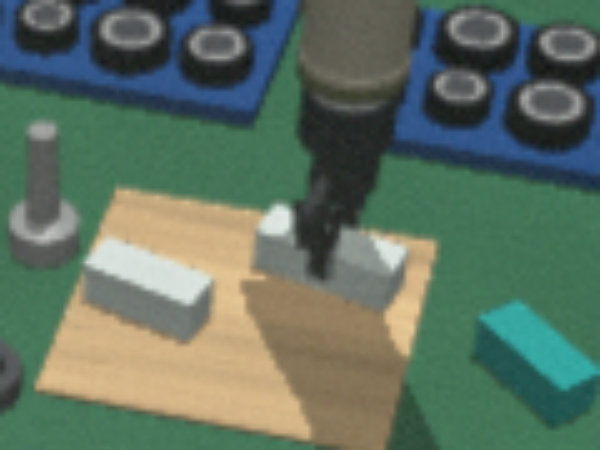

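The fingers hold the long master near mid-length, well down its sides. I'll lift it and carry it over the long pocket.

Emit:
jog_arm(dr=[[0, 0, 0], [0, 0, 0], [0, 0, 0], [0, 0, 0], [0, 0, 0], [0, 0, 0], [0, 0, 0]], translation=[[0, 0, -0.4], [0, 0, -0.8], [0, 0, -0.8], [0, 0, -0.8], [0, 0, -0.8], [0, 0, -0.4], [0, 0, 0]], jaw=[0.3, 0.3, 0.3, 0.3, 0.3, 0.3, 0.3])

```text
clock: 22.5
position: [0.4399, -0.378, 0.1211]
ee_rot: [0.995, -0.103, 0.001, 0.0]
ft_force: [-0.2, 0.5, -4.8]
grip_width: 0.448
grasp_force: 81.0
```

```bash
cat >> h.py <<'E'
def tiltR(yaw,th): return Rd(yaw-90)@Rot.from_euler("y",-th,degrees=True).as_matrix()
def corner_tcp(pc,yaw,L,s,z,th,off,h=.0141,lat=0):
    """TCP with the low (+x) bottom edge at s along pocket and height z, tilted th deg"""
    a=np.radians(yaw); e=np.array([np.cos(a),np.sin(a),0]); n=np.array([-e[1],e[0],0])
    C=np.array([pc[0],pc[1],0])+s*e+lat*n; C[2]=z
    R=tiltR(yaw,th); return C-R@np.array([L/2+off,0,h]),R
E
python3 -c "
from h import *
st();p,R=corner_tcp((.5261,-.0571),3,.12,.0565,.055,10,-.001);print(p);plan((*p[:2],.12),Rd(-87))"
```

```text
22.5 p [ 0.4399 -0.378   0.1211] yaw_y -101.79 z [ 1.9e-03 -5.0e-04 -1.0e+00] F [-0.2  0.5 -4.8] T [-0.   -0.01 -0.01] w 38.1 g 81.0 q [-0.03  0.41  0.82  1.75 -0.33  1.12 -0.88]
[ 0.52694362 -0.05705579  0.07913103]
turn/4deg [ 0.01 -0.03 -3.7 ]  then shift/25mm [  4.147 -12.636   0.045]
```

Emit:
jog_arm(dr=[[0, 0, -0.9], [0, 0, -0.9], [0, 0, -0.9], [0, 0, -1], [0, 0, 0], [0, 0, 0], [0, 0, 0], [0, 0, 0], [0, 0, 0], [0, 0, 0]], translation=[[0, 0, 0], [0, 0, 0], [0, 0, 0], [0, 0, 0], [0.2, -0.4, 0], [0.3, -0.8, 0], [0.3, -0.9, 0], [0.3, -0.9, 0], [0.3, -0.9, 0], [0.3, -0.9, 0]], jaw=[0.3, 0.3, 0.3, 0.3, 0.3, 0.3, 0.3, 0.3, 0.3, 0.3])

```text
clock: 23.5
position: [0.4756, -0.2535, 0.1192]
ee_rot: [1.0, 0.025, -0.0, -0.0]
ft_force: [0.8, 0.1, -4.3]
grip_width: 0.452
grasp_force: 81.2
```

Emit:
jog_arm(dr=[[0, 0, 0], [0, 0, 0], [0, 0, 0], [0, 0, 0], [0, 0, 0], [0, 0, 0], [0, 0, 0], [0, 0, 0], [0, 0, 0], [0, 0, 0]], translation=[[0.3, -0.9, 0], [0.3, -0.9, 0], [0.3, -0.9, 0], [0.3, -0.9, 0], [0.3, -0.9, 0], [0.3, -0.9, 0], [0.3, -0.9, 0], [0.3, -0.8, 0], [0.05, -0.4, 0], [0, 0, 0]], jaw=[0.3, 0.3, 0.3, 0.3, 0.3, 0.3, 0.3, 0.3, 0.3, 0.3])

```text
clock: 24.5
position: [0.5265, -0.0634, 0.1194]
ee_rot: [1.0, 0.027, -0.001, -0.0]
ft_force: [-0.1, -0.1, -4.2]
grip_width: 0.45
grasp_force: 81.2
```

Emit:
jog_arm(dr=[[0, -0.5, 0], [0, -1, 0], [0, -1, 0], [0, 0, 0], [0, 0, 0]], translation=[[0, 0, 0.3], [0, 0, 0.5], [0, 0, 0.3], [0, 0, 0.2], [0, 0, 0]], jaw=[0.3, 0.3, 0.3, 0.3, 0.3])

```text
clock: 25.0
position: [0.5241, -0.0667, 0.0867]
ee_rot: [0.996, 0.025, -0.087, 0.003]
ft_force: [0.1, -0.1, -4.8]
grip_width: 0.449
grasp_force: 81.3
```

```bash
python3 -c "
from h import *
st();p,R=corner_tcp((.5261,-.0571),3,.12,.0565,.042,10,-.001);plan(p,R)
c=cam('top');s=cam('side'); A=cv2.resize(c['color'][165:275,315:415],None,fx=4,fy=4)
B=cv2.resize(s['color'][110:220,270:370],None,fx=4,fy=4); cv2.imwrite('pics/g.png',np.hstack([A,B])[:,:,::-1])"
```

```text
25.0 p [ 0.5241 -0.0667  0.0867] yaw_y -87.12 z [-0.1737 -0.0099 -0.9848] F [ 0.1 -0.1 -4.8] T [ 0.05 -0.33 -0.03] w 38.1 g 81.3 q [-0.48  0.43  0.63  1.76 -0.23  1.21 -1.29]
turn/4deg [ 0.01  0.   -0.03]  then shift/25mm [ 0.276 -0.378  0.788]
```

View pics/g.png

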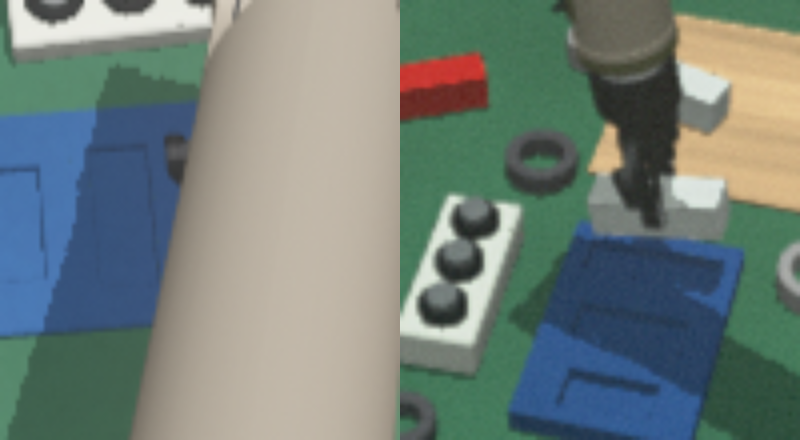

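Emit:
jog_arm(dr=[[0, 0, 0], [0, 0, 0], [0, 0, 0], [0, 0, 0], [0, 0, 0], [0, 0, 0], [0, 0, 0], [0, 0, 0]], translation=[[0.1, -0.12, 0.2], [0.1, -0.13, 0.3], [0.08, -0.13, 0.29], [0.03, 0, 0.16], [0.03, 0, 0.16], [0.03, 0, 0.16], [0, 0, 0], [0, 0, 0]], jaw=[0.3, 0.3, 0.3, 0.3, 0.3, 0.3, 0.3, 0.3])

```text
clock: 25.9
position: [0.5279, -0.0559, 0.0548]
ee_rot: [0.996, 0.026, -0.087, 0.002]
ft_force: [-0.6, -0.2, -4.2]
grip_width: 0.457
grasp_force: 81.4
```

```bash
python3 -c "
from h import *
st();p,R=corner_tcp((.5261,-.0571),3,.12,.0565,.026,10,-.001);plan(p,R)"
```

```text
25.9 p [ 0.5279 -0.0559  0.0548] yaw_y -87.02 z [-0.1734 -0.0091 -0.9848] F [-0.6 -0.2 -4.2] T [ 0.03 -0.34 -0.02] w 38.8 g 81.4 q [-0.48  0.48  0.61  1.78 -0.26  1.15 -1.29]
turn/4deg [-0.  0. -0.]  then shift/25mm [-0.008  0.045  0.191]
```

Emit:
jog_arm(dr=[[0, 0, 0], [0, 0, 0], [0, 0, 0], [0, 0, 0]], translation=[[0, 0.04, 0.1], [0, 0, 0.1], [0, 0, 0], [0, 0, 0]], jaw=[0.3, 0.3, 0.3, 0.3])

```text
clock: 26.3
position: [0.527, -0.0568, 0.0498]
ee_rot: [0.996, 0.026, -0.087, 0.002]
ft_force: [0.0, 0.8, -4.7]
grip_width: 0.45
grasp_force: 81.4
```

Emit:
jog_arm(dr=[[0, 0, 0], [0, 0, 0], [0, 0, 0]], translation=[[0.01, 0, 0.08], [0, 0, 0], [0, 0, 0]], jaw=[0.3, 0.3, 0.3])

```text
clock: 26.6
position: [0.5272, -0.0568, 0.048]
ee_rot: [0.996, 0.026, -0.087, 0.002]
ft_force: [0.2, 0.3, -3.1]
grip_width: 0.451
grasp_force: 81.7
```

Emit:
jog_arm(dr=[[0, 0, 0], [0, 0, 0], [0, 0, 0]], translation=[[0.01, 0, 0.08], [0, 0, 0], [0, 0, 0]], jaw=[0.3, 0.3, 0.3])

```text
clock: 26.9
position: [0.5266, -0.0577, 0.0455]
ee_rot: [0.996, 0.026, -0.087, 0.003]
ft_force: [0.7, -3.7, -6.7]
grip_width: 0.458
grasp_force: 81.3
```

```bash
python3 -c "
from h import *
st()"
```

```text
26.9 p [ 0.5266 -0.0577  0.0455] yaw_y -87.05 z [-0.1738 -0.0101 -0.9847] F [ 0.7 -3.7 -6.7] T [-1.06 -0.57 -0.01] w 38.9 g 81.3 q [-0.47  0.49  0.61  1.78 -0.27  1.14 -1.28]
```

Emit:
jog_arm(dr=[[0, 0, 0], [0, 0, 0], [0, 0, 0], [0, 0, 0]], translation=[[0, 0.05, 0], [0.01, 0, 0.08], [0, 0, 0], [0, 0, 0]], jaw=[0.3, 0.3, 0.3, 0.3])

```text
clock: 27.3
position: [0.5269, -0.0579, 0.0437]
ee_rot: [0.996, 0.026, -0.087, 0.002]
ft_force: [0.8, -1.1, -5.3]
grip_width: 0.455
grasp_force: 81.6
```

Emit:
jog_arm(dr=[[0, 0, 0], [0, 0, 0], [0, 0, 0]], translation=[[0.01, 0, 0.08], [0, 0, 0], [0, 0, 0]], jaw=[0.3, 0.3, 0.3])

```text
clock: 27.6
position: [0.5267, -0.0579, 0.0417]
ee_rot: [0.996, 0.026, -0.087, 0.002]
ft_force: [0.1, -1.1, -5.0]
grip_width: 0.454
grasp_force: 81.6
```

```bash
python3 -c "
from h import *
st()"
```

```text
27.6 p [ 0.5267 -0.0579  0.0417] yaw_y -87.0 z [-0.1736 -0.0089 -0.9848] F [ 0.1 -1.1 -5. ] T [-0.3  -0.46  0.01] w 38.6 g 81.6 q [-0.47  0.5   0.61  1.79 -0.27  1.13 -1.27]
```

Emit:
jog_arm(dr=[[0, 0, 0], [0, 0, 0], [0, 0, 0]], translation=[[0.04, 0.01, -0.007], [0, 0, 0], [0, 0, 0]], jaw=[0.3, 0.3, 0.3])

```text
clock: 27.9
position: [0.5278, -0.058, 0.0418]
ee_rot: [0.996, 0.026, -0.087, 0.002]
ft_force: [-0.6, -0.3, -4.4]
grip_width: 0.453
grasp_force: 81.6
```

Emit:
jog_arm(dr=[[0, 0, 0], [0, 0, 0], [0, 0, 0]], translation=[[0.04, 0, -0.007], [0, 0, 0], [0, 0, 0]], jaw=[0.3, 0.3, 0.3])

```text
clock: 28.2
position: [0.5288, -0.0581, 0.0418]
ee_rot: [0.996, 0.026, -0.087, 0.002]
ft_force: [-0.1, -0.3, -4.0]
grip_width: 0.451
grasp_force: 81.6
```

Emit:
jog_arm(dr=[[0, 0, 0], [0, 0, 0], [0, 0, 0]], translation=[[0.04, 0, -0.007], [0, 0, 0], [0, 0, 0]], jaw=[0.3, 0.3, 0.3])

```text
clock: 28.5
position: [0.5298, -0.0581, 0.0418]
ee_rot: [0.996, 0.026, -0.087, 0.002]
ft_force: [0.6, 0.5, -3.8]
grip_width: 0.454
grasp_force: 81.6
```

Emit:
jog_arm(dr=[[0, 0, 0], [0, 0, 0], [0, 0, 0]], translation=[[0.04, 0, -0.007], [0, 0, 0], [0, 0, 0]], jaw=[0.3, 0.3, 0.3])

```text
clock: 28.8
position: [0.5308, -0.0581, 0.0418]
ee_rot: [0.996, 0.026, -0.087, 0.002]
ft_force: [-0.3, -0.3, -5.5]
grip_width: 0.454
grasp_force: 81.6
```

Emit:
jog_arm(dr=[[0, 0, 0], [0, 0, 0], [0, 0, 0]], translation=[[0.04, 0, -0.007], [0, 0, 0], [0, 0, 0]], jaw=[0.3, 0.3, 0.3])

```text
clock: 29.1
position: [0.5318, -0.058, 0.0418]
ee_rot: [0.996, 0.026, -0.087, 0.002]
ft_force: [0.4, -0.3, -4.3]
grip_width: 0.451
grasp_force: 81.6
```

```bash
python3 -c "
from h import *
st()"
```

```text
29.1 p [ 0.5318 -0.058   0.0418] yaw_y -87.01 z [-0.1734 -0.009  -0.9848] F [ 0.4 -0.3 -4.3] T [-0.04 -0.28 -0.01] w 38.3 g 81.6 q [-0.46  0.51  0.6   1.77 -0.28  1.14 -1.27]
```

Emit:
jog_arm(dr=[[0, 0, 0], [0, 0, 0], [0, 0, 0]], translation=[[0.04, 0, -0.007], [0, 0, 0], [0, 0, 0]], jaw=[0.3, 0.3, 0.3])

```text
clock: 29.4
position: [0.5322, -0.058, 0.0417]
ee_rot: [0.996, 0.026, -0.088, 0.002]
ft_force: [-5.1, -1.5, -1.5]
grip_width: 0.451
grasp_force: 81.8
```

Emit:
jog_arm(dr=[[0, 0, 0], [0, 0, 0], [0, 0, 0]], translation=[[0.04, 0, -0.007], [0, 0, 0], [0, 0, 0]], jaw=[0.3, 0.3, 0.3])

```text
clock: 29.7
position: [0.5323, -0.058, 0.0418]
ee_rot: [0.996, 0.026, -0.089, 0.002]
ft_force: [-10.7, 0.3, 3.6]
grip_width: 0.453
grasp_force: 82.3
```

```bash
python3 -c "
from h import *
st();s=cam('side');p=manip.get_obs();R=Rot.from_quat(p['ee_rot']).as_matrix()
for q in [(.059,-.02,.0141),(-.061,-.02,.0141),(.059,-.02,-.0259),(-.061,-.02,-.0259)]: 
  X=p['position']+R@np.array(q); print(X.round(4),((proj(s,X)-(280,130))*8).round())
for a in (-.06075,.06075): print(((proj(s,(.5261+a,-.0571+a*.052+.02,.024))-(280,130))*8).round())
B=cv2.resize(s['color'][130:190,280:360],None,fx=8,fy=8,interpolation=cv2.INTER_CUBIC); cv2.imwrite('pics/i.png',B[:,:,::-1])"
```

```text
29.7 p [ 0.5323 -0.058   0.0418] yaw_y -87.02 z [-0.1767 -0.0086 -0.9842] F [-10.7   0.3   3.6] T [0.07 1.82 0.01] w 38.5 g 82.3 q [-0.46  0.51  0.6   1.77 -0.28  1.14 -1.27]
[ 0.5867 -0.0352  0.0174] [292. 385.]
[ 0.4688 -0.0413  0.0387] [543. 399.]
[ 0.5938 -0.0349  0.0568] [276. 323.]
[ 0.4759 -0.041   0.078 ] [531. 336.]
[549. 424.]
[291. 377.]
```

View pics/i.png

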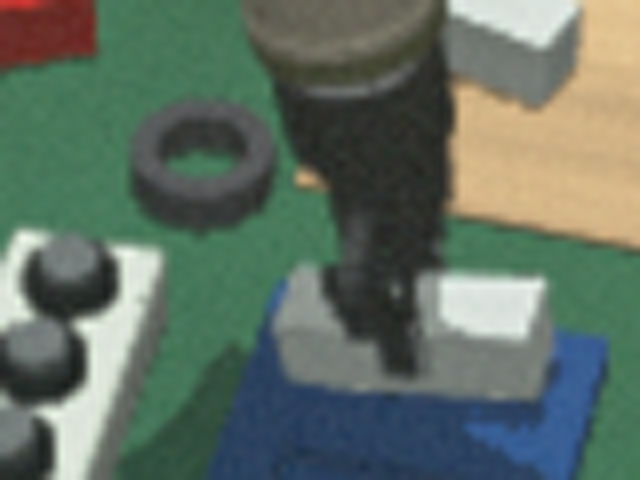

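The side view shows the bar's far end dipped into the long pocket, with the near end still proud. The force reading shows wall contact at TCP x=0.532. I'll flatten it in steps, holding the low edge near the wall.

```bash
python3 -c "
from h import *
o=manip.get_obs();p0=o['position'];R0=Rot.from_quat(o['ee_rot'])
for s,z,th in [(.0592,.0165,10),(.0594,.015,5),(.0597,.012,2),(.0598,.0102,0)]:
  p,R=corner_tcp((.5268,-.0583),3,.12,s,z,th,-.001); dr=np.degrees((R0.inv()*Rot.from_matrix(R)).as_rotvec())/4
  print(th,p.round(4),'dr',dr.round(3),'shift(before turn)',(R0.as_matrix().T@(p-p0)/.025).round(3)); p0=p;R0=Rot.from_matrix(R)"
```

```text
10 [ 0.5303 -0.0581  0.0406] dr [-0.009  0.048 -0.005] shift(before turn) [-0.069 -0.002  0.057]
5 [ 0.5287 -0.0582  0.0342] dr [ 0.    1.25 -0.  ] shift(before turn) [-0.022 -0.     0.266]
2 [ 0.528  -0.0582  0.0282] dr [-0.    0.75  0.  ] shift(before turn) [-0.004  0.     0.243]
0 [ 0.5276 -0.0583  0.0243] dr [0.  0.5 0. ] shift(before turn) [-0.012 -0.     0.155]
```

Emit:
jog_arm(dr=[[0, 0, 0], [0, 0, 0], [0, 0, 0]], translation=[[-0.13, 0, 0.06], [0, 0, 0], [0, 0, 0]], jaw=[0.3, 0.3, 0.3])

```text
clock: 30.05
position: [0.5309, -0.058, 0.041]
ee_rot: [0.996, 0.026, -0.087, 0.002]
ft_force: [0.3, -0.0, -4.1]
grip_width: 0.454
grasp_force: 81.7
```

Emit:
jog_arm(dr=[[0, 0.3, 0], [0, 0.3, 0], [0, 0.3, 0], [0, 0.35, 0], [0, 0, 0], [0, 0, 0]], translation=[[-0.005, 0, 0.066], [-0.005, 0, 0.066], [-0.005, 0, 0.067], [-0.005, 0, 0.067], [0, 0, 0], [0, 0, 0]], jaw=[0.3, 0.3, 0.3, 0.3, 0.3, 0.3])

```text
clock: 30.65
position: [0.5288, -0.058, 0.0345]
ee_rot: [0.999, 0.026, -0.044, 0.001]
ft_force: [0.2, 0.0, -3.6]
grip_width: 0.453
grasp_force: 81.6
```

```bash
python3 -c "
from h import *
st()"
```

```text
30.65 p [ 0.5288 -0.058   0.0345] yaw_y -87.0 z [-0.0869 -0.0041 -0.9962] F [ 0.2  0.  -3.6] T [ 0.01 -0.14 -0.04] w 38.5 g 81.6 q [-0.48  0.45  0.61  1.86 -0.28  1.01 -1.27]
```

Free of force, continue.

Emit:
jog_arm(dr=[[0, 0.25, 0], [0, 0.25, 0], [0, 0.25, 0], [0, 0, 0], [0, 0, 0]], translation=[[-0.004, 0, 0.08], [0, 0, 0.08], [0, 0, 0.08], [0, 0, 0], [0, 0, 0]], jaw=[0.3, 0.3, 0.3, 0.3, 0.3])

```text
clock: 31.15
position: [0.5287, -0.0582, 0.0285]
ee_rot: [1.0, 0.026, -0.017, 0.0]
ft_force: [2.5, -0.7, -5.8]
grip_width: 0.446
grasp_force: 81.6
```

Emit:
jog_arm(dr=[[0, 0.25, 0], [0, 0.25, 0], [0, 0, 0], [0, 0, 0]], translation=[[-0.006, 0, 0.07], [-0.006, 0, 0.07], [0, 0, 0], [0, 0, 0]], jaw=[0.3, 0.3, 0.3, 0.3])

```text
clock: 31.55
position: [0.5283, -0.0582, 0.025]
ee_rot: [1.0, 0.026, 0.0, -0.0]
ft_force: [3.6, -1.0, -7.1]
grip_width: 0.455
grasp_force: 81.4
```

```bash
python3 -c "
from h import *
st()"
```

```text
31.55 p [ 0.5283 -0.0582  0.025 ] yaw_y -87.0 z [ 8.e-04  0.e+00 -1.e+00] F [ 3.6 -1.  -7.1] T [-0.07 -1.28  0.05] w 38.7 g 81.4 q [-0.49  0.4   0.61  1.94 -0.29  0.89 -1.26]
```

Emit:
jog_arm(dr=[[0, 0, 0], [0, 0, 0], [0, 0, 0], [0, 0, 0]], translation=[[0.03, 0, 0.03], [0, 0, 0.03], [0, 0, 0.02], [0, 0, 0]], jaw=[0.3, 0.3, 0.3, 0.3])

```text
clock: 31.95
position: [0.5284, -0.0581, 0.024]
ee_rot: [1.0, 0.026, -0.001, -0.001]
ft_force: [-7.8, 2.1, 19.1]
grip_width: 0.457
grasp_force: 84.7
```

```bash
python3 -c "
from h import *
st()"
```

```text
31.95 p [ 0.5284 -0.0581  0.024 ] yaw_y -87.01 z [-0.0015  0.0013 -1.    ] F [-7.8  2.1 19.1] T [0.1  1.57 0.06] w 38.8 g 84.7 q [-0.49  0.4   0.61  1.94 -0.29  0.89 -1.26]
```

Emit:
jog_arm(dr=[[0, 0, 0], [0, 0, 0], [0, 0, 0], [0, 0, 0], [0, 0, 0], [0, 0, 0], [0, 0, 0], [0, 0, 0], [0, 0, 0], [0, 0, 0]], translation=[[0, 0, -0.02], [0, 0, -0.02], [0, 0, 0], [0, 0, 0], [0, 0, 0], [0, 0, -0.4], [0, 0, -0.9], [0, 0, -0.9], [0, 0, -0.9], [0, 0, -0.9]], jaw=[0.45, 0.6, 0.7, 0.75, 0.75, 0.75, 0.75, 0.75, 1, 1])

```text
clock: 32.95
position: [0.5288, -0.0583, 0.1255]
ee_rot: [1.0, 0.026, 0.0, -0.0]
ft_force: [0.8, 1.3, 0.7]
grip_width: 1.0
grasp_force: 0.0
```

Emit:
jog_arm(dr=[[0, 0, 0], [0, 0, 0], [0, 0, 0], [0, 0, 0], [0, 0, 0], [0, 0, 0], [0, 0, 0], [0, 0, 0], [0, 0, 0]], translation=[[0, 0.6, -0.2], [0, 1, 0], [0, 1, 0], [0, 1, 0], [0, 1, 0], [0, 1, 0], [0, 1, 0], [0, 0.5, 0], [0, 0, 0]], jaw=[1, 1, 1, 1, 1, 1, 1, 1, 1])

```text
clock: 33.85
position: [0.5372, -0.2378, 0.1288]
ee_rot: [1.0, 0.024, -0.0, 0.0]
ft_force: [-0.3, 0.5, -0.2]
grip_width: 1.0
grasp_force: 0.0
```

```bash
python3 -c "
from h import *
st();c=cam('top'); im=c['color']; hsv=cv2.cvtColor(im,cv2.COLOR_RGB2HSV); H,S,V=[hsv[...,i].astype(int) for i in range(3)]
W=(S<35)&(V>150)
print(*blobs(W,c,.046,roi=(405,170,520,285)),sep='\n');print(*blobs(W,c,.050,roi=(300,185,400,250)),sep='\n')
s=cam('side');im=s['color'];hsv=cv2.cvtColor(im,cv2.COLOR_RGB2HSV); S,V=hsv[...,1].astype(int),hsv[...,2].astype(int)
W=(S<40)&(V>185)
print(*blobs(W,s,.046,roi=(320,100,410,160)),sep='\n');print(*blobs(W,s,.05,30,roi=(295,160,365,220)),sep='\n')"
```

```text
33.85 p [ 0.5372 -0.2378  0.1288] yaw_y -87.19 z [-6.e-04 -1.e-03 -1.e+00] F [-0.3  0.5 -0.2] T [-0.03  0.02 -0.01] w 85.0 g 0.0 q [-0.24  0.39  0.72  1.72 -0.28  1.13 -0.96]
(5499.0, array([479., 230.]), array([ 0.4862, -0.367 ]), 382, 157, -20.5)
(537.5, array([374., 215.]), array([ 0.5278, -0.0556]), 120, 39, 3.2)
(77.5, array([339., 129.]), array([ 0.5758, -0.2963]), 98, 38, -15.0)
(215.0, array([332., 171.]), array([ 0.5316, -0.0568]), 119, 39, 2.9)
```

```bash
python3 -c "
from h import *
plan((.573,-.2965,.0195),Rd(-104.4))"
```

```text
turn/4deg [-0.01  0.01  4.35]  then shift/25mm [1.97  2.044 4.366]
```

Emit:
jog_arm(dr=[[0, 0, 0.85], [0, 0, 0.9], [0, 0, 0.9], [0, 0, 0.9], [0, 0, 0.8], [0, 0, 0], [0, 0, 0], [0, 0, 0], [0, 0, 0], [0, 0, 0]], translation=[[0, 0, 0], [0, 0, 0], [0, 0, 0], [0, 0, 0], [0, 0, 0], [0.5, 0.5, 0], [0.7, 0.7, 0], [0.5, 0.5, 0.4], [0.27, 0.34, 0.8], [0, 0, 0.4]], jaw=[1, 1, 1, 1, 1, 1, 1, 1, 1, 1])

```text
clock: 34.95
position: [0.573, -0.2964, 0.0872]
ee_rot: [0.992, -0.125, -0.001, -0.0]
ft_force: [-0.9, 0.9, -0.9]
grip_width: 1.001
grasp_force: 0.0
```

```bash
python3 -c "
from h import *
st();plan((.573,-.2965,.0195),Rd(-104.4))"
```

```text
34.95 p [ 0.573  -0.2964  0.0872] yaw_y -104.37 z [-1.6e-03  6.0e-04 -1.0e+00] F [-0.9  0.9 -0.9] T [-0.03  0.04 -0.07] w 85.1 g 0.0 q [-0.13  0.58  0.73  1.6  -0.42  1.13 -1.12]
turn/4deg [-0.    0.03  0.01]  then shift/25mm [2.000e-03 5.000e-03 2.708e+00]
```

Emit:
jog_arm(dr=[[0, 0, 0], [0, 0, 0], [0, 0, 0], [0, 0, 0], [0, 0, 0], [0, 0, 0], [0, 0, 0]], translation=[[0, 0, 0.5], [0, 0, 0.8], [0, 0, 0.7], [0, 0, 0.5], [0, 0, 0.2], [0, 0, 0], [0, 0, 0]], jaw=[1, 1, 1, 1, 1, 1, 1])

```text
clock: 35.65
position: [0.5734, -0.2973, 0.0221]
ee_rot: [0.992, -0.125, 0.0, 0.0]
ft_force: [0.5, 0.9, -0.1]
grip_width: 1.0
grasp_force: 0.0
```

```bash
python3 -c "
from h import *
st()"
```

```text
35.65 p [ 0.5734 -0.2973  0.0221] yaw_y -104.4 z [ 8.e-04 -3.e-04 -1.e+00] F [ 0.5  0.9 -0.1] T [ 0.01 -0.03  0.01] w 85.0 g 0.0 q [-0.09  0.66  0.69  1.64 -0.47  1.02 -1.08]
```

Emit:
jog_arm(dr=[[0, 0, 0], [0, 0, 0], [0, 0, 0], [0, 0, 0], [0, 0, 0], [0, 0, 0], [0, 0, 0], [0, 0, 0], [0, 0, 0], [0, 0, 0]], translation=[[0, 0, 0.08], [0, 0, 0], [0, 0, 0], [0, 0, 0], [0, 0, 0], [0, 0, 0], [0, 0, 0], [0, 0, 0], [0, 0, 0], [0, 0, 0]], jaw=[1, 1, 0.3, 0.3, 0.3, 0.3, 0.3, 0.3, 0.3, 0.3], squeeze=80)

```text
clock: 36.65
position: [0.5733, -0.2974, 0.0198]
ee_rot: [0.992, -0.125, 0.0, 0.0]
ft_force: [-0.4, -1.3, 5.2]
grip_width: 0.45
grasp_force: 82.7
```

```bash
python3 -c "
from h import *
st()"
```

```text
36.65 p [ 0.5733 -0.2974  0.0198] yaw_y -104.41 z [ 6.e-04 -3.e-04 -1.e+00] F [-0.4 -1.3  5.2] T [-0.02  0.21  0.02] w 38.3 g 82.7 q [-0.09  0.66  0.68  1.64 -0.48  1.02 -1.08]
```

Emit:
jog_arm(dr=[[0, 0, 0], [0, 0, 0], [0, 0, 0], [0, 0, 0], [0, 0, 0], [0, 0, 0], [0, 0, 0]], translation=[[0, 0, -0.4], [0, 0, -0.8], [0, 0, -0.8], [0, 0, -0.8], [0, 0, -0.8], [0, 0, -0.4], [0, 0, 0]], jaw=[0.3, 0.3, 0.3, 0.3, 0.3, 0.3, 0.3])

```text
clock: 37.35
position: [0.5735, -0.2972, 0.1204]
ee_rot: [0.992, -0.125, 0.001, 0.0]
ft_force: [-0.5, -0.1, -4.0]
grip_width: 0.452
grasp_force: 81.7
```

```bash
python3 -c "
from h import *
st();p,R=corner_tcp((.5234,.0217),3,.10,.0465,.055,10,0);print(p);plan((*p[:2],.12),Rd(-87))"
```

```text
37.35 p [ 0.5735 -0.2972  0.1204] yaw_y -104.4 z [ 1.5e-03 -2.0e-04 -1.0e+00] F [-0.5 -0.1 -4. ] T [-0.   -0.01  0.01] w 38.4 g 81.7 q [-0.14  0.55  0.75  1.57 -0.4   1.18 -1.13]
[0.52310845 0.02168472 0.0775682 ]
turn/4deg [ 0.   -0.02 -4.35]  then shift/25mm [ -1.345 -12.843   0.018]
```

Emit:
jog_arm(dr=[[0, 0, -0.85], [0, 0, -0.9], [0, 0, -0.9], [0, 0, -0.9], [0, 0, -0.8], [0, 0, 0], [0, 0, 0], [0, 0, 0], [0, 0, 0], [0, 0, 0]], translation=[[0, 0, 0], [0, 0, 0], [0, 0, 0], [0, 0, 0], [0, 0, 0], [-0.1, -0.4, 0], [-0.1, -0.8, 0], [-0.1, -0.9, 0], [-0.1, -0.9, 0], [-0.1, -0.9, 0]], jaw=[0.3, 0.3, 0.3, 0.3, 0.3, 0.3, 0.3, 0.3, 0.3, 0.3])

```text
clock: 38.35
position: [0.5546, -0.1984, 0.1184]
ee_rot: [1.0, 0.025, -0.001, -0.0]
ft_force: [-0.1, -0.1, -3.8]
grip_width: 0.451
grasp_force: 81.6
```

Emit:
jog_arm(dr=[[0, 0, 0], [0, 0, 0], [0, 0, 0], [0, 0, 0], [0, 0, 0], [0, 0, 0], [0, 0, 0], [0, 0, 0], [0, 0, 0], [0, 0, 0]], translation=[[-0.1, -0.9, 0], [-0.1, -0.9, 0], [-0.1, -0.9, 0], [-0.1, -0.9, 0], [-0.1, -0.9, 0], [-0.1, -0.9, 0], [-0.1, -0.9, 0], [-0.1, -0.9, 0], [-0.05, -0.9, 0], [0, -0.5, 0]], jaw=[0.3, 0.3, 0.3, 0.3, 0.3, 0.3, 0.3, 0.3, 0.3, 0.3])

```text
clock: 39.35
position: [0.5219, 0.0159, 0.1187]
ee_rot: [1.0, 0.027, -0.001, -0.0]
ft_force: [1.0, -0.2, -4.7]
grip_width: 0.451
grasp_force: 81.6
```

Emit:
jog_arm(dr=[[0, 0, 0], [0, -0.5, 0], [0, -1, 0], [0, -1, 0], [0, 0, 0], [0, 0, 0]], translation=[[0, -0.3, 0], [0, 0, 0.3], [0, 0, 0.5], [0, 0, 0.3], [0, 0, 0.2], [0, 0, 0]], jaw=[0.3, 0.3, 0.3, 0.3, 0.3, 0.3])

```text
clock: 39.95
position: [0.5202, 0.0196, 0.086]
ee_rot: [0.996, 0.025, -0.087, 0.003]
ft_force: [-0.2, -0.0, -3.7]
grip_width: 0.452
grasp_force: 81.5
```

```bash
python3 -c "
from h import *
st();p,R=corner_tcp((.5227,.0216),3,.10,.0475,.028,10,0,h=.0138);print(p);plan(p,R)"
```

```text
39.95 p [0.5202 0.0196 0.086 ] yaw_y -87.09 z [-0.1735 -0.0102 -0.9848] F [-0.2 -0.  -3.7] T [-0.02 -0.31  0.02] w 38.4 g 81.5 q [-0.61  0.41  0.61  1.78 -0.24  1.21 -1.44]
[0.52335506 0.02163433 0.05027276]
turn/4deg [ 0.02  0.   -0.03]  then shift/25mm [ 0.376 -0.073  1.385]
```

Emit:
jog_arm(dr=[[0, 0, -0.03], [0, 0, 0], [0, 0, 0], [0, 0, 0], [0, 0, 0]], translation=[[0.1, -0.04, 0.4], [0.15, -0.03, 0.5], [0.13, 0, 0.48], [0, 0, 0], [0, 0, 0]], jaw=[0.3, 0.3, 0.3, 0.3, 0.3])

```text
clock: 40.45
position: [0.5236, 0.0225, 0.0511]
ee_rot: [0.996, 0.027, -0.087, 0.002]
ft_force: [0.1, 0.6, -4.0]
grip_width: 0.45
grasp_force: 81.6
```

```bash
python3 -c "
from h import *
st();p,R=corner_tcp((.5227,.0216),3,.10,.0475,.026,10,0,h=.0138);print(p);plan(p,R)"
```

```text
40.45 p [0.5236 0.0225 0.0511] yaw_y -86.89 z [-0.174  -0.0093 -0.9847] F [ 0.1  0.6 -4. ] T [ 0.03 -0.35  0.02] w 38.3 g 81.6 q [-0.6   0.47  0.59  1.79 -0.27  1.15 -1.42]
[0.52335506 0.02163433 0.04827276]
turn/4deg [0.   0.01 0.03]  then shift/25mm [0.009 0.032 0.114]
```

Emit:
jog_arm(dr=[[0, 0, 0], [0, 0, 0], [0, 0, 0]], translation=[[0.01, 0.03, 0.11], [0, 0, 0], [0, 0, 0]], jaw=[0.3, 0.3, 0.3])

```text
clock: 40.75
position: [0.5238, 0.0218, 0.0489]
ee_rot: [0.996, 0.027, -0.087, 0.002]
ft_force: [-0.4, 0.4, -3.9]
grip_width: 0.453
grasp_force: 81.6
```

Emit:
jog_arm(dr=[[0, 0, 0], [0, 0, 0], [0, 0, 0]], translation=[[0.01, 0, 0.08], [0, 0, 0], [0, 0, 0]], jaw=[0.3, 0.3, 0.3])

```text
clock: 41.05
position: [0.5235, 0.0218, 0.0466]
ee_rot: [0.996, 0.027, -0.087, 0.002]
ft_force: [-0.9, -0.7, -3.6]
grip_width: 0.456
grasp_force: 81.6
```

Emit:
jog_arm(dr=[[0, 0, 0], [0, 0, 0], [0, 0, 0]], translation=[[0.01, 0, 0.08], [0, 0, 0], [0, 0, 0]], jaw=[0.3, 0.3, 0.3])

```text
clock: 41.35
position: [0.5234, 0.0218, 0.0446]
ee_rot: [0.996, 0.027, -0.087, 0.002]
ft_force: [0.1, -0.4, -4.2]
grip_width: 0.453
grasp_force: 81.6
```

```bash
python3 -c "
from h import *
st()"
```

```text
41.35 p [0.5234 0.0218 0.0446] yaw_y -86.88 z [-0.1735 -0.009  -0.9848] F [ 0.1 -0.4 -4.2] T [ 0.03 -0.29 -0.04] w 38.5 g 81.6 q [-0.59  0.48  0.58  1.8  -0.28  1.13 -1.41]
```

Emit:
jog_arm(dr=[[0, 0, 0], [0, 0, 0], [0, 0, 0]], translation=[[0.015, 0, 0.08], [0, 0, 0], [0, 0, 0]], jaw=[0.3, 0.3, 0.3])

```text
clock: 41.65
position: [0.5234, 0.0218, 0.0425]
ee_rot: [0.996, 0.027, -0.087, 0.002]
ft_force: [0.1, 0.4, -4.0]
grip_width: 0.455
grasp_force: 81.6
```

Emit:
jog_arm(dr=[[0, 0, 0], [0, 0, 0], [0, 0, 0]], translation=[[0.015, 0, 0.08], [0, 0, 0], [0, 0, 0]], jaw=[0.3, 0.3, 0.3])

```text
clock: 41.95
position: [0.5234, 0.0218, 0.0405]
ee_rot: [0.996, 0.027, -0.087, 0.002]
ft_force: [-0.4, 1.0, -3.7]
grip_width: 0.451
grasp_force: 81.6
```

Emit:
jog_arm(dr=[[0, 0, 0], [0, 0, 0], [0, 0, 0]], translation=[[0.04, 0, -0.007], [0, 0, 0], [0, 0, 0]], jaw=[0.3, 0.3, 0.3])

```text
clock: 42.25
position: [0.5245, 0.0218, 0.0406]
ee_rot: [0.996, 0.027, -0.087, 0.002]
ft_force: [0.1, 0.1, -4.1]
grip_width: 0.452
grasp_force: 81.6
```

```bash
python3 -c "
from h import *
st()"
```

```text
42.25 p [0.5245 0.0218 0.0406] yaw_y -86.89 z [-0.1734 -0.009  -0.9848] F [ 0.1  0.1 -4.1] T [ 0.01 -0.37 -0.02] w 38.4 g 81.6 q [-0.59  0.48  0.58  1.8  -0.28  1.13 -1.41]
```

Now inside (corner near z=0.018) with no force. Feel for the far wall.

Emit:
jog_arm(dr=[[0, 0, 0], [0, 0, 0], [0, 0, 0]], translation=[[0.04, 0, -0.007], [0, 0, 0], [0, 0, 0]], jaw=[0.3, 0.3, 0.3])

```text
clock: 42.55
position: [0.5255, 0.0219, 0.0405]
ee_rot: [0.996, 0.027, -0.087, 0.002]
ft_force: [0.1, -0.2, -3.8]
grip_width: 0.452
grasp_force: 81.6
```

Emit:
jog_arm(dr=[[0, 0, 0], [0, 0, 0], [0, 0, 0]], translation=[[0.03, 0, -0.005], [0, 0, 0], [0, 0, 0]], jaw=[0.3, 0.3, 0.3])

```text
clock: 42.85
position: [0.5263, 0.0219, 0.0405]
ee_rot: [0.996, 0.027, -0.087, 0.002]
ft_force: [-0.7, 0.8, -4.6]
grip_width: 0.453
grasp_force: 81.6
```

```bash
python3 -c "
from h import *
st()"
```

```text
42.85 p [0.5263 0.0219 0.0405] yaw_y -86.89 z [-0.1734 -0.009  -0.9848] F [-0.7  0.8 -4.6] T [ 0.   -0.35  0.04] w 38.5 g 81.6 q [-0.59  0.49  0.58  1.79 -0.29  1.13 -1.41]
```

Emit:
jog_arm(dr=[[0, 0, 0], [0, 0, 0], [0, 0, 0]], translation=[[0.03, 0, -0.005], [0, 0, 0], [0, 0, 0]], jaw=[0.3, 0.3, 0.3])

```text
clock: 43.15
position: [0.527, 0.022, 0.0405]
ee_rot: [0.996, 0.027, -0.087, 0.002]
ft_force: [0.0, 0.2, -4.6]
grip_width: 0.451
grasp_force: 81.6
```

Emit:
jog_arm(dr=[[0, 0, 0], [0, 0, 0], [0, 0, 0]], translation=[[0.03, 0, -0.005], [0, 0, 0], [0, 0, 0]], jaw=[0.3, 0.3, 0.3])

```text
clock: 43.45
position: [0.5278, 0.022, 0.0405]
ee_rot: [0.996, 0.027, -0.087, 0.002]
ft_force: [-1.5, 0.2, -3.7]
grip_width: 0.452
grasp_force: 81.6
```

```bash
python3 -c "
from h import *
st()"
```

```text
43.45 p [0.5278 0.022  0.0405] yaw_y -86.88 z [-0.1734 -0.009  -0.9848] F [-1.5  0.2 -3.7] T [ 0.01 -0.35  0.03] w 38.4 g 81.6 q [-0.59  0.49  0.58  1.79 -0.29  1.13 -1.41]
```

Emit:
jog_arm(dr=[[0, 0, 0], [0, 0, 0], [0, 0, 0]], translation=[[0.03, 0, -0.005], [0, 0, 0], [0, 0, 0]], jaw=[0.3, 0.3, 0.3])

```text
clock: 43.75
position: [0.5286, 0.0221, 0.0405]
ee_rot: [0.996, 0.027, -0.087, 0.002]
ft_force: [-0.3, 0.2, -3.7]
grip_width: 0.454
grasp_force: 81.6
```

```bash
python3 -c "
from h import *
st()"
```

```text
43.75 p [0.5286 0.0221 0.0405] yaw_y -86.89 z [-0.1734 -0.009  -0.9848] F [-0.3  0.2 -3.7] T [-0.02 -0.27  0.05] w 38.6 g 81.6 q [-0.59  0.49  0.58  1.79 -0.29  1.13 -1.41]
```

Emit:
jog_arm(dr=[[0, 0, 0], [0, 0, 0], [0, 0, 0]], translation=[[0.03, 0, -0.005], [0, 0, 0], [0, 0, 0]], jaw=[0.3, 0.3, 0.3])

```text
clock: 44.05
position: [0.5291, 0.0221, 0.0405]
ee_rot: [0.996, 0.027, -0.087, 0.002]
ft_force: [-1.9, 0.7, -2.8]
grip_width: 0.454
grasp_force: 81.6
```

Emit:
jog_arm(dr=[[0, 0, 0], [0, 0, 0], [0, 0, 0]], translation=[[0.03, 0, -0.005], [0, 0, 0], [0, 0, 0]], jaw=[0.3, 0.3, 0.3])

```text
clock: 44.35
position: [0.5292, 0.0221, 0.0405]
ee_rot: [0.996, 0.027, -0.088, 0.002]
ft_force: [-6.1, -0.2, -0.1]
grip_width: 0.455
grasp_force: 82.0
```

```bash
python3 -c "
from h import *
st()
s=cam('side');p=manip.get_obs();R=Rot.from_quat(p['ee_rot']).as_matrix()
for q in [(.05,-.02,.0138),(-.05,-.02,.0138),(.05,-.02,-.0262),(-.05,-.02,-.0262)]: 
  X=p['position']+R@np.array(q); print(X.round(4),((proj(s,X)-(280,130))*8).round())
for a in (-.05075,.05075): print(((proj(s,(.5227+a,.0216+a*.052+.02,.024))-(280,130))*8).round())
B=cv2.resize(s['color'][130:200,270:350],None,fx=8,fy=8,interpolation=cv2.INTER_CUBIC); cv2.imwrite('pics/j.png',B[:,:,::-1])"
```

```text
44.35 p [0.5292 0.0221 0.0405] yaw_y -86.89 z [-0.1755 -0.0089 -0.9844] F [-6.1 -0.2 -0.1] T [-0.03  0.99  0.02] w 38.7 g 82.0 q [-0.58  0.5   0.58  1.78 -0.29  1.13 -1.41]
[0.5748 0.0446 0.0181] [263. 513.]
[0.4765 0.0393 0.0357] [478. 528.]
[0.5818 0.045  0.0575] [246. 452.]
[0.4835 0.0397 0.0751] [465. 465.]
[488. 547.]
[266. 505.]
```

```bash
python3 -c "
from h import *
o=manip.get_obs();p0=o['position'];R0=Rot.from_quat(o['ee_rot'])
for s,z,th in [(.049,.0165,10),(.0494,.015,5),(.0498,.012,2),(.05,.0102,0)]:
  p,R=corner_tcp((.5227,.0218),3.1,.10,s,z,th,-.0028,h=.0138); dr=np.degrees((R0.inv()*Rot.from_matrix(R)).as_rotvec())/4
  print(th,p.round(4),'dr',dr.round(3),'shift(before turn)',(R0.as_matrix().T@(p-p0)/.025).round(3)); p0=p;R0=Rot.from_matrix(R)"
```

```text
10 [0.5276 0.0221 0.0383] dr [-0.009  0.03   0.004] shift(before turn) [-0.046 -0.001  0.097]
5 [0.5263 0.022  0.0329] dr [-0.    1.25 -0.  ] shift(before turn) [-0.015 -0.     0.223]
2 [0.5258 0.022  0.0274] dr [0.   0.75 0.  ] shift(before turn) [ 0.    -0.     0.218]
0 [0.5255 0.022  0.024 ] dr [0.  0.5 0. ] shift(before turn) [-0.008 -0.     0.138]
```

Emit:
jog_arm(dr=[[0, 0, 0], [0, 0, 0], [0, 0, 0]], translation=[[-0.09, 0, 0.09], [0, 0, 0], [0, 0, 0]], jaw=[0.3, 0.3, 0.3])

```text
clock: 44.7
position: [0.5277, 0.022, 0.0387]
ee_rot: [0.996, 0.027, -0.087, 0.002]
ft_force: [-0.2, -0.5, -4.3]
grip_width: 0.454
grasp_force: 81.8
```

Emit:
jog_arm(dr=[[0, 0.3, 0], [0, 0.3, 0], [0, 0.3, 0], [0, 0.35, 0], [0, 0, 0], [0, 0, 0]], translation=[[-0.004, 0, 0.055], [-0.004, 0, 0.056], [-0.004, 0, 0.056], [-0.003, 0, 0.056], [0, 0, 0], [0, 0, 0]], jaw=[0.3, 0.3, 0.3, 0.3, 0.3, 0.3])

```text
clock: 45.3
position: [0.5261, 0.0219, 0.0334]
ee_rot: [0.999, 0.027, -0.044, 0.001]
ft_force: [-0.1, -0.2, -3.6]
grip_width: 0.454
grasp_force: 81.8
```

Emit:
jog_arm(dr=[[0, 0.25, 0], [0, 0.25, 0], [0, 0.25, 0], [0, 0, 0], [0, 0, 0]], translation=[[0, 0, 0.07], [0, 0, 0.07], [0, 0, 0.07], [0, 0, 0], [0, 0, 0]], jaw=[0.3, 0.3, 0.3, 0.3, 0.3])

```text
clock: 45.8
position: [0.5258, 0.022, 0.028]
ee_rot: [0.999, 0.027, -0.018, 0.0]
ft_force: [0.3, -0.8, -4.9]
grip_width: 0.449
grasp_force: 81.6
```

```bash
python3 -c "
from h import *
st()"
```

```text
45.8 p [0.5258 0.022  0.028 ] yaw_y -86.88 z [-0.035  -0.0014 -0.9994] F [ 0.3 -0.8 -4.9] T [-0.13 -0.1  -0.01] w 38.1 g 81.6 q [-0.63  0.4   0.59  1.92 -0.28  0.93 -1.42]
```

Emit:
jog_arm(dr=[[0, 0.25, 0], [0, 0.25, 0], [0, 0, 0], [0, 0, 0], [0, 0, 0]], translation=[[0, 0, 0.07], [0, 0, 0.07], [0, 0, 0.03], [0, 0, 0.03], [0, 0, 0]], jaw=[0.3, 0.3, 0.3, 0.3, 0.3])

```text
clock: 46.3
position: [0.5254, 0.0218, 0.0237]
ee_rot: [1.0, 0.027, -0.001, -0.001]
ft_force: [-7.4, -0.9, 13.1]
grip_width: 0.453
grasp_force: 83.8
```

```bash
python3 -c "
from h import *
st()"
```

```text
46.3 p [0.5254 0.0218 0.0237] yaw_y -86.9 z [-0.0013  0.0011 -1.    ] F [-7.4 -0.9 13.1] T [-0.29  1.64  0.05] w 38.5 g 83.8 q [-0.63  0.38  0.59  1.96 -0.28  0.88 -1.42]
```

Emit:
jog_arm(dr=[[0, 0, 0], [0, 0, 0], [0, 0, 0], [0, 0, 0], [0, 0, 0], [0, 0, 0], [0, 0, 0], [0, 0, 0], [0, 0, 0], [0, 0, 0]], translation=[[0, 0, -0.02], [0, 0, -0.02], [0, 0, 0], [0, 0, 0], [0, 0, 0], [0, 0, -0.4], [0, 0, -0.9], [0, 0, -0.9], [0, 0, -0.9], [0, 0, -0.9]], jaw=[0.45, 0.6, 0.7, 0.75, 0.75, 0.75, 0.75, 0.75, 0, 0])

```text
clock: 47.3
position: [0.5259, 0.0217, 0.1256]
ee_rot: [1.0, 0.027, 0.0, -0.0]
ft_force: [0.5, -0.4, -0.7]
grip_width: 0.416
grasp_force: 0.0
```

```bash
python3 -c "
from h import *
st();plan((.688,.0675,.075),Rd(-87))
c=cam('top'); im=c['color']; hsv=cv2.cvtColor(im,cv2.COLOR_RGB2HSV); H,S,V=[hsv[...,i].astype(int) for i in range(3)]
W=(S<35)&(V>150)
print(*blobs(W,c,.050,roi=(300,185,400,250)),sep='\n')
s=cam('side');im=s['color'];hsv=cv2.cvtColor(im,cv2.COLOR_RGB2HSV); S,V=hsv[...,1].astype(int),hsv[...,2].astype(int)
W=(S<40)&(V>160)
print(*blobs(W,s,.05,30,roi=(295,160,365,220)),sep='\n')"
```

```text
47.3 p [0.5259 0.0217 0.1256] yaw_y -86.91 z [ 5.e-04  5.e-04 -1.e+00] F [ 0.5 -0.4 -0.7] T [-0.01 -0.05 -0.02] w 35.4 g 0.0 q [-0.7   0.23  0.65  1.88 -0.15  1.08 -1.51]
turn/4deg [-0.01 -0.01  0.02]  then shift/25mm [ 6.571 -1.491  2.025]
(91.5, array([385., 198.]), array([ 0.575 , -0.0895]), 79, 11, -2.9)
(2756.0, array([358., 217.]), array([ 0.5248, -0.0152]), 183, 144, -1.3)
(97.5, array([331., 200.]), array([0.573, 0.064]), 90, 11, -1.4)
(31.5, array([336., 186.]), array([0.4985, 0.0128]), 40, 21, 4.3)
(129.5, array([339., 172.]), array([ 0.5076, -0.0579]), 71, 40, 4.1)
(31.0, array([296., 167.]), array([ 0.6618, -0.0345]), 72, 15, -70.3)
```

Emit:
jog_arm(dr=[[0, 0, 0], [0, 0, 0], [0, 0, 0], [0, 0, 0], [0, 0, 0], [0, 0, 0], [0, 0, 0], [0, 0, 0], [0, 0, 0], [0, 0, 0]], translation=[[0.5, -0.1, 0], [1, -0.2, 0], [1, -0.2, 0], [1, -0.2, 0], [1, -0.2, 0], [1, -0.3, 0], [0.6, -0.2, 0], [0.47, -0.1, 0.7], [0, 0, 0.8], [0, 0, 0.3]], jaw=[0, 0, 0, 0, 0, 0, 0, 0, 0, 0])

```text
clock: 48.4
position: [0.6866, 0.0682, 0.0764]
ee_rot: [1.0, 0.027, -0.002, 0.0]
ft_force: [-0.4, -0.0, -0.4]
grip_width: 0.001
grasp_force: 0.0
```

```bash
python3 -c "
from h import *
st();plan((.688,.0675,.056),Rd(-87))
s=cam('side');im=s['color'];c=cam('top')
A=cv2.resize(im[130:220,260:370],None,fx=4.4,fy=4.4);B=cv2.resize(c['color'][140:255,300:400],None,fx=3.44,fy=3.44)
cv2.imwrite('pics/k.png',np.hstack([A,B[:A.shape[0]]])[:,:,::-1])"
```

```text
48.4 p [0.6866 0.0682 0.0764] yaw_y -86.88 z [-3.5e-03 -5.0e-04 -1.0e+00] F [-0.4 -0.  -0.4] T [-0.01  0.04 -0.04] w 0.1 g 0.0 q [-0.55  0.65  0.57  1.46 -0.36  1.14 -1.44]
turn/4deg [0.   0.05 0.03]  then shift/25mm [0.053 0.032 0.817]
```

View pics/k.png

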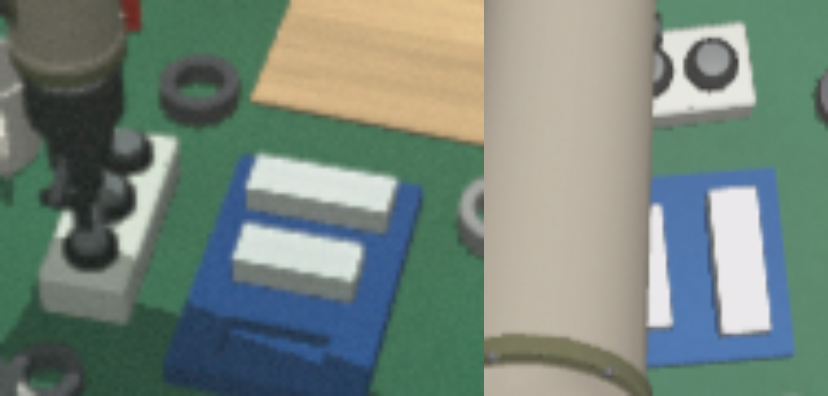

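Both masters sit flat and level in the mid and long pockets, at side px (328,187) and (333,173). The closed fingertips are over the left key at side px (280,185).

Emit:
jog_arm(dr=[[0, 0, 0], [0, 0, 0], [0, 0, 0], [0, 0, 0]], translation=[[0.05, 0.03, 0.4], [0, 0, 0.38], [0, 0, 0.04], [0, 0, 0]], jaw=[0, 0, 0, 0])

```text
clock: 48.9
position: [0.6903, 0.0674, 0.061]
ee_rot: [1.0, 0.027, 0.002, -0.001]
ft_force: [-3.3, 0.5, 15.9]
grip_width: 0.003
grasp_force: 8.0
```

Emit:
jog_arm(dr=[[0, 0, 0], [0, 0, 0], [0, 0, 0]], translation=[[0, 0, 0.08], [0, 0, 0.08], [0, 0, 0]], jaw=[0, 0, 0])

```text
clock: 49.2
position: [0.6906, 0.0674, 0.0605]
ee_rot: [1.0, 0.027, 0.002, -0.001]
ft_force: [-17.2, 0.2, 43.2]
grip_width: 0.002
grasp_force: 21.5
```

```bash
python3 -c "
from h import *
st()"
```

```text
49.2 p [0.6906 0.0674 0.0605] yaw_y -86.91 z [ 0.0038  0.0027 -1.    ] F [-17.2   0.2  43.2] T [-0.05  4.04  0.07] w 0.1 g 21.5 q [-0.55  0.67  0.56  1.47 -0.38  1.11 -1.43]
```

Emit:
jog_arm(dr=[[0, 0, 0], [0, 0, 0], [0, 0, 0]], translation=[[0, 0, -0.15], [0, 0, -0.2], [0, 0, 0]], jaw=[0, 0, 0])

```text
clock: 49.5
position: [0.69, 0.0675, 0.0645]
ee_rot: [1.0, 0.027, 0.001, -0.0]
ft_force: [1.7, -0.3, 3.5]
grip_width: -0.003
grasp_force: 1.5
```

```bash
python3 -c "
from h import *
st()"
```

```text
49.5 p [0.69   0.0675 0.0645] yaw_y -86.9 z [ 2.6e-03  8.0e-04 -1.0e+00] F [ 1.7 -0.3  3.5] T [-0.08 -0.43  0.03] w -0.2 g 1.5 q [-0.55  0.66  0.56  1.46 -0.37  1.12 -1.44]
```

Emit:
jog_arm(dr=[[0, 0, 0], [0, 0, 0], [0, 0, 0]], translation=[[0, 0, -0.08], [0, 0, 0], [0, 0, 0]], jaw=[0, 0, 0])

```text
clock: 49.8
position: [0.6891, 0.0676, 0.065]
ee_rot: [1.0, 0.027, -0.0, -0.0]
ft_force: [1.7, -0.3, 1.4]
grip_width: 0.003
grasp_force: 1.3
```

```bash
python3 -c "
from h import *
st()"
```

```text
49.8 p [0.6891 0.0676 0.065 ] yaw_y -86.89 z [-1.e-04  3.e-04 -1.e+00] F [ 1.7 -0.3  1.4] T [-0.05 -0.47 -0.  ] w 0.2 g 1.3 q [-0.55  0.66  0.56  1.46 -0.37  1.12 -1.44]
```

The spring force on the way up (3.5 N, then 1.4 N) confirms the key itself bottomed at z≈0.0605. Next, the middle key.

Emit:
jog_arm(dr=[[0, 0, 0], [0, 0, 0], [0, 0, 0], [0, 0, 0], [0, 0, 0], [0, 0, 0], [0, 0, 0]], translation=[[0, 0, -0.5], [0, 0, -0.4], [0, 0.6, 0], [0, 0.8, 0], [0.08, 0.6, 0], [0, 0.2, 0], [0, 0, 0]], jaw=[0, 0, 0, 0, 0, 0, 0])

```text
clock: 50.5
position: [0.694, 0.0113, 0.0876]
ee_rot: [1.0, 0.026, -0.0, -0.0]
ft_force: [-0.3, -0.6, 0.4]
grip_width: 0.0
grasp_force: 0.0
```

Emit:
jog_arm(dr=[[0, 0, 0], [0, 0, 0], [0, 0, 0], [0, 0, 0], [0, 0, 0]], translation=[[0, 0, 0.4], [0, 0, 0.4], [0, 0, 0.16], [0, 0, 0.1], [0, 0, 0]], jaw=[0, 0, 0, 0, 0])

```text
clock: 51.0
position: [0.6938, 0.014, 0.0614]
ee_rot: [1.0, 0.028, -0.0, -0.001]
ft_force: [-2.8, 3.2, 4.5]
grip_width: -0.001
grasp_force: 2.4
```

```bash
python3 -c "
from h import *
st()"
```

```text
51.0 p [0.6938 0.014  0.0614] yaw_y -86.82 z [-9.0e-04  1.7e-03 -1.0e+00] F [-2.8  3.2  4.5] T [ 0.51  0.65 -0.02] w -0.1 g 2.4 q [-0.47  0.67  0.57  1.46 -0.38  1.12 -1.35]
```

Nearly down; push 4 mm more.

Emit:
jog_arm(dr=[[0, 0, 0], [0, 0, 0], [0, 0, 0], [0, 0, 0]], translation=[[0, 0, 0.08], [0, 0, 0.08], [0, 0, 0], [0, 0, 0]], jaw=[0, 0, 0, 0])

```text
clock: 51.4
position: [0.6941, 0.0139, 0.0607]
ee_rot: [1.0, 0.028, 0.0, -0.001]
ft_force: [-15.5, 2.8, 30.4]
grip_width: 0.004
grasp_force: 15.4
```

```bash
python3 -c "
from h import *
st()"
```

```text
51.4 p [0.6941 0.0139 0.0607] yaw_y -86.84 z [ 2.0e-04  2.9e-03 -1.0e+00] F [-15.5   2.8  30.4] T [ 0.77  3.47 -0.04] w 0.4 g 15.4 q [-0.47  0.67  0.57  1.46 -0.38  1.12 -1.35]
```

Emit:
jog_arm(dr=[[0, 0, 0], [0, 0, 0], [0, 0, 0], [0, 0, 0], [0, 0, 0], [0, 0, 0]], translation=[[0, 0, -0.3], [0, 0, -0.6], [0, 0, -0.8], [0, 0, -0.8], [0, 0, -0.4], [0, 0, 0]], jaw=[0, 0, 0, 0, 0, 0])

```text
clock: 52.0
position: [0.6949, 0.0126, 0.1314]
ee_rot: [1.0, 0.027, 0.001, -0.0]
ft_force: [0.2, -0.1, -0.3]
grip_width: 0.0
grasp_force: 0.0
```

```bash
python3 -c "
from h import *
st();plan((.5254,.0218,.0245),Rd(-86.9))
s=cam('side');im=s['color'];hsv=cv2.cvtColor(im,cv2.COLOR_RGB2HSV); S,V=hsv[...,1].astype(int),hsv[...,2].astype(int)
print(*blobs((S<40)&(V>185),s,.05,30,roi=(295,160,365,220)),sep='\n')"
```

```text
52.0 p [0.6949 0.0126 0.1314] yaw_y -86.88 z [ 2.4e-03  5.0e-04 -1.0e+00] F [ 0.2 -0.1 -0.3] T [-0.01 -0.03  0.01] w 0.0 g 0.0 q [-0.49  0.61  0.6   1.4  -0.35  1.24 -1.38]
turn/4deg [-0.01 -0.03  0.  ]  then shift/25mm [-6.749 -0.733  4.274]
(190.5, array([327., 187.]), array([0.5277, 0.023 ]), 99, 39, 3.2)
(214.0, array([332., 171.]), array([ 0.5317, -0.0567]), 119, 39, 2.7)
```

Emit:
jog_arm(dr=[[0, 0, 0], [0, 0, 0], [0, 0, 0], [0, 0, 0], [0, 0, 0], [0, 0, 0], [0, 0, 0], [0, 0, 0], [0, 0, 0], [0, 0, 0]], translation=[[-0.4, 0, 0], [-0.9, -0.1, 0], [-1, -0.1, 0], [-1, -0.1, 0], [-1, -0.1, 0], [-1, -0.1, 0], [-0.9, -0.1, 0], [-0.55, -0.1, 0.6], [0, 0, 0.8], [0, 0, 0]], jaw=[0.75, 0.75, 0.75, 0.75, 0.75, 0.75, 0.75, 0.75, 0.75, 0.75])

```text
clock: 53.05
position: [0.5222, 0.0212, 0.092]
ee_rot: [1.0, 0.027, -0.002, 0.0]
ft_force: [0.4, 0.6, 0.6]
grip_width: 0.749
grasp_force: 0.0
```

```bash
python3 -c "
from h import *
st();plan((.5254,.0218,.0245),Rd(-86.9))"
```

```text
53.05 p [0.5222 0.0212 0.092 ] yaw_y -86.85 z [-4.8e-03 -6.0e-04 -1.0e+00] F [0.4 0.6 0.6] T [0.   0.01 0.  ] w 63.7 g 0.0 q [-0.69  0.27  0.64  1.92 -0.19  1.02 -1.48]
turn/4deg [0.   0.07 0.01]  then shift/25mm [ 0.128 -0.017  2.701]
```

Emit:
jog_arm(dr=[[0, 0, 0], [0, 0, 0], [0, 0, 0], [0, 0, 0], [0, 0, 0], [0, 0, 0], [0, 0, 0]], translation=[[0, -0.01, 0.4], [0, 0, 0.7], [0, 0, 0.7], [0, 0, 0.5], [0, 0, 0.33], [0, 0, 0], [0, 0, 0]], jaw=[0.75, 0.75, 0.75, 0.75, 0.75, 0.75, 0.75])

```text
clock: 53.75
position: [0.525, 0.0213, 0.0294]
ee_rot: [1.0, 0.027, 0.0, -0.0]
ft_force: [0.8, 0.0, -0.1]
grip_width: 0.751
grasp_force: 0.0
```

```bash
python3 -c "
from h import *
st()"
```

```text
53.75 p [0.525  0.0213 0.0294] yaw_y -86.89 z [ 4.e-04  3.e-04 -1.e+00] F [ 0.8  0.  -0.1] T [-0.    0.04  0.01] w 63.8 g 0.0 q [-0.65  0.37  0.6   1.96 -0.27  0.89 -1.42]
```

Emit:
jog_arm(dr=[[0, 0, 0], [0, 0, 0], [0, 0, 0], [0, 0, 0], [0, 0, 0], [0, 0, 0], [0, 0, 0], [0, 0, 0], [0, 0, 0], [0, 0, 0]], translation=[[-0.06, -0.02, 0.1], [0, 0, 0.08], [0, 0, 0], [0, 0, 0], [0, 0, 0], [0, 0, 0], [0, 0, 0], [0, 0, 0], [0, 0, 0], [0, 0, 0]], jaw=[0.75, 0.75, 0.75, 0.3, 0.3, 0.3, 0.3, 0.3, 0.3, 0.3], squeeze=80)

```text
clock: 54.75
position: [0.5234, 0.0218, 0.025]
ee_rot: [1.0, 0.027, 0.0, -0.0]
ft_force: [-1.5, -0.1, 5.9]
grip_width: 0.456
grasp_force: 81.4
```

```bash
python3 -c "
from h import *
st()"
```

```text
54.75 p [0.5234 0.0218 0.025 ] yaw_y -86.89 z [ 4.e-04  7.e-04 -1.e+00] F [-1.5 -0.1  5.9] T [-0.04  0.43 -0.01] w 38.8 g 81.4 q [-0.65  0.38  0.6   1.96 -0.27  0.88 -1.42]
```

Emit:
jog_arm(dr=[[0, 0, 0], [0, 0, 0], [0, 0, 0], [0, 0, 0], [0, 0, 0], [0, 0, 0]], translation=[[0, 0, -0.1], [0, 0, -0.2], [0, 0, -0.3], [0, 0, -0.3], [0, 0, -0.3], [0, 0, 0]], jaw=[0.3, 0.3, 0.3, 0.3, 0.3, 0.3])

```text
clock: 55.35
position: [0.5237, 0.0219, 0.0557]
ee_rot: [1.0, 0.027, 0.001, -0.001]
ft_force: [-0.2, 0.2, -4.5]
grip_width: 0.453
grasp_force: 81.0
```

```bash
python3 -c "
from h import *
st()"
```

```text
55.35 p [0.5237 0.0219 0.0557] yaw_y -86.89 z [ 0.0016  0.0011 -1.    ] F [-0.2  0.2 -4.5] T [ 0.01  0.05 -0.04] w 38.5 g 81.0 q [-0.67  0.33  0.62  1.95 -0.24  0.94 -1.45]
```

Emit:
jog_arm(dr=[[0, 0, 0], [0, 0, 0], [0, 0, 0], [0, 0, 0], [0, 0, 0], [0, 0, 0], [0, 0, 0], [0, 0, 0], [0, 0, 0], [0, 0, 0]], translation=[[0, 0, -0.6], [0, 0, -0.9], [0, 0, -0.6], [0, 0.4, -0.3], [0.1, 0.8, 0], [0.1, 0.9, 0], [0.1, 0.9, 0], [0.1, 0.9, 0], [0.1, 0.9, 0], [0.1, 0.9, 0]], jaw=[0.3, 0.3, 0.3, 0.3, 0.3, 0.3, 0.3, 0.3, 0.3, 0.3])

```text
clock: 56.35
position: [0.5454, -0.1215, 0.1145]
ee_rot: [1.0, 0.027, -0.0, -0.0]
ft_force: [-0.5, -0.2, -3.1]
grip_width: 0.449
grasp_force: 81.5
```

Emit:
jog_arm(dr=[[0, 0, 0], [0, 0, 0], [0, 0, 0], [0, 0, 0], [0, 0, 0], [0, 0, 0], [0, 0, 0], [0, 0, 0], [0, 0, 0]], translation=[[0.1, 0.9, 0], [0.1, 0.9, 0], [0.1, 0.9, 0], [0.1, 0.9, 0], [0.1, 0.9, 0], [0.1, 0.9, 0], [0.1, 0.9, 0], [0.1, 0.5, 0], [0, 0, 0]], jaw=[0.3, 0.3, 0.3, 0.3, 0.3, 0.3, 0.3, 0.3, 0.3])

```text
clock: 57.25
position: [0.5742, -0.2908, 0.1143]
ee_rot: [1.0, 0.026, -0.0, 0.0]
ft_force: [-1.3, -0.9, -3.7]
grip_width: 0.455
grasp_force: 81.3
```

```bash
python3 -c "
from h import *
st();plan((.572,-.297,.0215),Rd(-87))"
```

```text
57.25 p [ 0.5742 -0.2908  0.1143] yaw_y -87.05 z [-8.e-04 -9.e-04 -1.e+00] F [-1.3 -0.9 -3.7] T [-0.01 -0.02  0.02] w 38.7 g 81.3 q [-0.12  0.54  0.71  1.58 -0.37  1.16 -0.86]
turn/4deg [ 0.01  0.01 -0.01]  then shift/25mm [-0.101  0.242  3.711]
```

Emit:
jog_arm(dr=[[0, 0, 0], [0, 0, 0], [0, 0, 0], [0, 0, 0], [0, 0, 0], [0, 0, 0], [0, 0, 0], [0, 0, 0], [0, 0, 0]], translation=[[-0.4, 0.2, 0.3], [-0.1, 0, 0.7], [0, 0, 0.8], [0, 0, 0.7], [0, 0, 0.5], [0, 0, 0.4], [0, 0, 0.2], [0, 0, 0], [0, 0, 0]], jaw=[0.3, 0.3, 0.3, 0.3, 0.3, 0.3, 0.3, 0.3, 0.3])

```text
clock: 58.15
position: [0.5632, -0.2943, 0.0249]
ee_rot: [1.0, 0.027, 0.0, -0.0]
ft_force: [-0.2, -0.1, -4.6]
grip_width: 0.452
grasp_force: 81.4
```

```bash
python3 -c "
from h import *
st()"
```

```text
58.15 p [ 0.5632 -0.2943  0.0249] yaw_y -86.89 z [ 8.e-04  1.e-04 -1.e+00] F [-0.2 -0.1 -4.6] T [0.   0.01 0.03] w 38.4 g 81.4 q [-0.08  0.62  0.66  1.66 -0.44  1.   -0.79]
```

Lower the last 4 mm, release, lift and head back to the long pocket.

Emit:
jog_arm(dr=[[0, 0, 0], [0, 0, 0], [0, 0, 0], [0, 0, 0], [0, 0, 0]], translation=[[0, 0, 0.06], [0, 0, 0.06], [0, 0, 0.04], [0, 0, 0.02], [0, 0, 0]], jaw=[0.3, 0.3, 0.3, 0.3, 0.3])

```text
clock: 58.65
position: [0.563, -0.2941, 0.0211]
ee_rot: [1.0, 0.027, 0.0, -0.0]
ft_force: [-5.0, 2.9, 7.7]
grip_width: 0.447
grasp_force: 83.0
```

```bash
python3 -c "
from h import *
st()"
```

```text
58.65 p [ 0.563  -0.2941  0.0211] yaw_y -86.89 z [ 7.e-04  9.e-04 -1.e+00] F [-5.   2.9  7.7] T [0.63 0.93 0.02] w 38.0 g 83.0 q [-0.08  0.63  0.65  1.66 -0.44  1.   -0.79]
```

Emit:
jog_arm(dr=[[0, 0, 0], [0, 0, 0], [0, 0, 0], [0, 0, 0], [0, 0, 0], [0, 0, 0], [0, 0, 0], [0, 0, 0], [0, 0, 0], [0, 0, 0]], translation=[[0, 0, 0], [0, 0, 0], [0, 0, 0], [0, 0, 0], [0, 0, 0], [0, 0, -0.4], [0, 0, -0.9], [0, 0, -0.9], [0, 0, -0.9], [0, 0, -0.9]], jaw=[0.45, 0.6, 0.7, 0.75, 0.75, 0.75, 0.75, 0.75, 0.75, 0.75])

```text
clock: 59.65
position: [0.5628, -0.2943, 0.1216]
ee_rot: [1.0, 0.027, 0.0, -0.0]
ft_force: [0.7, 1.0, 0.6]
grip_width: 0.745
grasp_force: 0.0
```

```bash
python3 -c "
from h import *
st();plan((.528,-.058,.0245),Rd(-87))
s=cam('side');im=s['color'];hsv=cv2.cvtColor(im,cv2.COLOR_RGB2HSV); S,V=hsv[...,1].astype(int),hsv[...,2].astype(int)
print(*blobs((S<40)&(V>185),s,.05,30,roi=(295,160,365,220)),sep='\n')
print(*blobs((S<40)&(V>185),s,.046,20,roi=(320,100,410,160)),sep='\n')"
```

```text
59.65 p [ 0.5628 -0.2943  0.1216] yaw_y -86.9 z [ 6.e-04  1.e-04 -1.e+00] F [0.7 1.  0.6] T [-0.05 -0.01  0.01] w 63.3 g 0.0 q [-0.12  0.51  0.72  1.6  -0.36  1.17 -0.84]
turn/4deg [-0.   -0.01  0.02]  then shift/25mm [-0.897 -9.511  3.884]
(214.0, array([332., 171.]), array([ 0.5317, -0.0567]), 119, 39, 2.7)
(24.0, array([350., 130.]), array([ 0.5308, -0.2944]), 36, 28, -73.2)
(21.5, array([333., 127.]), array([ 0.6002, -0.2928]), 35, 33, 89.7)
```

Emit:
jog_arm(dr=[[0, 0, 0], [0, 0, 0], [0, 0, 0], [0, 0, 0], [0, 0, 0], [0, 0, 0], [0, 0, 0], [0, 0, 0], [0, 0, 0], [0, 0, 0]], translation=[[0, -0.5, 0], [-0.1, -1, 0], [-0.1, -1, 0], [-0.1, -1, 0], [-0.1, -1, 0], [-0.1, -1, 0], [-0.1, -1, 0], [-0.1, -1, 0], [-0.1, -1, 0], [-0.1, -0.8, 0]], jaw=[0.75, 0.75, 0.75, 0.75, 0.75, 0.75, 0.75, 0.75, 0.75, 0.75])

```text
clock: 60.7
position: [0.5267, -0.0605, 0.1192]
ee_rot: [1.0, 0.028, -0.001, -0.001]
ft_force: [0.1, 0.8, 0.2]
grip_width: 0.749
grasp_force: 0.0
```

Emit:
jog_arm(dr=[[0, 0, 0], [0, 0, 0], [0, 0, 0], [0, 0, 0], [0, 0, 0]], translation=[[0, -0.2, 0], [0, 0, 0.4], [0, 0, 0.7], [0, 0, 0.2], [0, 0, 0]], jaw=[0.75, 0.75, 0.75, 0.75, 0.75])

```text
clock: 61.2
position: [0.5266, -0.0593, 0.0864]
ee_rot: [1.0, 0.026, -0.001, 0.0]
ft_force: [0.3, -0.6, -0.2]
grip_width: 0.751
grasp_force: 0.0
```

```bash
python3 -c "
from h import *
st();plan((.528,-.058,.0245),Rd(-87))"
```

```text
61.2 p [ 0.5266 -0.0593  0.0864] yaw_y -86.97 z [-2.2e-03 -5.0e-04 -1.0e+00] F [ 0.3 -0.6 -0.2] T [-0.05 -0.04  0.02] w 63.8 g 0.0 q [-0.57  0.3   0.69  1.91 -0.23  1.01 -1.3 ]
turn/4deg [0.01 0.03 0.01]  then shift/25mm [ 0.058 -0.048  2.475]
```

Emit:
jog_arm(dr=[[0, 0, 0], [0, 0, 0], [0, 0, 0], [0, 0, 0], [0, 0, 0], [0, 0, 0], [0, 0, 0]], translation=[[0, -0.03, 0.4], [0, 0, 0.7], [0, 0, 0.6], [0, 0, 0.45], [0, 0, 0.33], [0, 0, 0], [0, 0, 0]], jaw=[0.75, 0.75, 0.75, 0.75, 0.75, 0.75, 0.75])

```text
clock: 61.9
position: [0.5276, -0.0575, 0.0257]
ee_rot: [1.0, 0.027, 0.0, -0.0]
ft_force: [-0.3, 0.7, -0.1]
grip_width: 0.751
grasp_force: 0.0
```

```bash
python3 -c "
from h import *
st();plan((.5275,-.0582,.0245),Rd(-87))"
```

```text
61.9 p [ 0.5276 -0.0575  0.0257] yaw_y -86.89 z [ 2.e-04  3.e-04 -1.e+00] F [-0.3  0.7 -0.1] T [-0.06  0.02 -0.03] w 63.8 g 0.0 q [-0.53  0.4   0.65  1.95 -0.31  0.89 -1.24]
turn/4deg [-0.   -0.    0.03]  then shift/25mm [-0.007  0.027  0.047]
```

Emit:
jog_arm(dr=[[0, 0, 0], [0, 0, 0], [0, 0, 0], [0, 0, 0], [0, 0, 0], [0, 0, 0], [0, 0, 0], [0, 0, 0], [0, 0, 0]], translation=[[0, 0.025, 0.04], [0, 0, 0], [0, 0, 0], [0, 0, 0], [0, 0, 0], [0, 0, 0], [0, 0, 0], [0, 0, 0], [0, 0, 0]], jaw=[0.75, 0.75, 0.3, 0.3, 0.3, 0.3, 0.3, 0.3, 0.3], squeeze=80)

```text
clock: 62.8
position: [0.5277, -0.058, 0.025]
ee_rot: [1.0, 0.027, 0.0, -0.0]
ft_force: [-2.1, 0.6, 5.8]
grip_width: 0.457
grasp_force: 81.4
```

```bash
python3 -c "
from h import *
st()"
```

```text
62.8 p [ 0.5277 -0.058   0.025 ] yaw_y -86.88 z [ 6.e-04  6.e-04 -1.e+00] F [-2.1  0.6  5.8] T [-0.09  0.44  0.01] w 38.8 g 81.4 q [-0.52  0.4   0.64  1.95 -0.31  0.89 -1.24]
```

Emit:
jog_arm(dr=[[0, 0, 0], [0, 0, 0], [0, 0, 0], [0, 0, 0], [0, 0, 0], [0, 0, 0]], translation=[[0, 0, -0.1], [0, 0, -0.2], [0, 0, -0.3], [0, 0, -0.3], [0, 0, -0.3], [0, 0, 0]], jaw=[0.3, 0.3, 0.3, 0.3, 0.3, 0.3])

```text
clock: 63.4
position: [0.5279, -0.058, 0.0557]
ee_rot: [1.0, 0.027, 0.001, -0.0]
ft_force: [0.2, -0.2, -3.3]
grip_width: 0.453
grasp_force: 81.6
```

```bash
python3 -c "
from h import *
st();plan((.445,-.383,.12),Rd(-87))"
```

```text
63.4 p [ 0.5279 -0.058   0.0557] yaw_y -86.89 z [ 1.3e-03  9.0e-04 -1.0e+00] F [ 0.2 -0.2 -3.3] T [-0.02 -0.01 -0.02] w 38.5 g 81.6 q [-0.55  0.35  0.67  1.93 -0.27  0.95 -1.27]
turn/4deg [-0.01 -0.02  0.03]  then shift/25mm [-3.991 12.809 -2.574]
```

Emit:
jog_arm(dr=[[0, 0, 0], [0, 0, 0], [0, 0, 0], [0, 0, 0], [0, 0, 0], [0, 0, 0], [0, 0, 0], [0, 0, 0], [0, 0, 0], [0, 0, 0]], translation=[[0, 0, -0.6], [0, 0, -0.9], [0, 0, -0.7], [-0.1, 0.4, -0.3], [-0.3, 0.8, 0], [-0.3, 0.9, 0], [-0.3, 0.9, 0], [-0.3, 0.9, 0], [-0.3, 0.9, 0], [-0.3, 0.9, 0]], jaw=[0.3, 0.3, 0.3, 0.3, 0.3, 0.3, 0.3, 0.3, 0.3, 0.3])

```text
clock: 64.4
position: [0.4867, -0.2045, 0.1169]
ee_rot: [1.0, 0.027, -0.0, -0.0]
ft_force: [-0.3, -0.8, -4.6]
grip_width: 0.454
grasp_force: 81.8
```

Emit:
jog_arm(dr=[[0, 0, 0], [0, 0, 0], [0, 0, 0], [0, 0, 0], [0, 0, 0], [0, 0, 0], [0, 0, 0], [0, 0, 0], [0, 0, 0], [0, 0, 0]], translation=[[-0.3, 0.9, 0], [-0.3, 0.9, 0], [-0.3, 0.9, 0], [-0.3, 0.9, 0], [-0.3, 0.9, 0], [-0.3, 0.9, 0], [-0.3, 0.9, 0], [0, 0.6, 0], [0, 0.2, 0], [0, 0, 0]], jaw=[0.3, 0.3, 0.3, 0.3, 0.3, 0.3, 0.3, 0.3, 0.3, 0.3])

```text
clock: 65.4
position: [0.4443, -0.3836, 0.1167]
ee_rot: [1.0, 0.027, -0.0, -0.0]
ft_force: [0.3, 0.3, -3.8]
grip_width: 0.455
grasp_force: 81.6
```

```bash
python3 -c "
from h import *
st();plan((.445,-.383,.0225),Rd(-87))"
```

```text
65.4 p [ 0.4443 -0.3836  0.1167] yaw_y -86.95 z [-8.e-04  4.e-04 -1.e+00] F [ 0.3  0.3 -3.8] T [ 0.02 -0.06  0.07] w 38.7 g 81.6 q [-0.01  0.43  0.81  1.74 -0.34  1.12 -0.61]
turn/4deg [-0.01  0.01  0.01]  then shift/25mm [ 0.03  -0.021  3.766]
```

Emit:
jog_arm(dr=[[0, 0, 0], [0, 0, 0], [0, 0, 0], [0, 0, 0], [0, 0, 0], [0, 0, 0], [0, 0, 0], [0, 0, 0]], translation=[[0, 0, 0.4], [0, 0, 0.8], [0, 0, 0.8], [0, 0, 0.8], [0, 0, 0.5], [0, 0, 0.4], [0, 0, 0], [0, 0, 0]], jaw=[0.3, 0.3, 0.3, 0.3, 0.3, 0.3, 0.3, 0.3])

```text
clock: 66.2
position: [0.4453, -0.3831, 0.0248]
ee_rot: [1.0, 0.027, 0.0, -0.0]
ft_force: [0.3, -1.2, -4.5]
grip_width: 0.456
grasp_force: 81.6
```

```bash
python3 -c "
from h import *
st()"
```

```text
66.2 p [ 0.4453 -0.3831  0.0248] yaw_y -86.88 z [ 4.e-04  1.e-04 -1.e+00] F [ 0.3 -1.2 -4.5] T [-0.02 -0.03  0.03] w 38.7 g 81.6 q [ 0.05  0.55  0.73  1.8  -0.44  0.96 -0.54]
```

Emit:
jog_arm(dr=[[0, 0, 0], [0, 0, 0], [0, 0, 0], [0, 0, 0], [0, 0, 0]], translation=[[0, 0, 0.06], [0, 0, 0.06], [0, 0, 0.04], [0, 0, 0.02], [0, 0, 0]], jaw=[0.3, 0.3, 0.3, 0.3, 0.3])

```text
clock: 66.7
position: [0.4453, -0.3831, 0.0211]
ee_rot: [1.0, 0.027, 0.001, -0.0]
ft_force: [-4.3, 3.8, 10.3]
grip_width: 0.451
grasp_force: 83.6
```

Emit:
jog_arm(dr=[[0, 0, 0], [0, 0, 0], [0, 0, 0], [0, 0, 0], [0, 0, 0], [0, 0, 0], [0, 0, 0], [0, 0, 0], [0, 0, 0], [0, 0, 0]], translation=[[0, 0, 0], [0, 0, 0], [0, 0, 0], [0, 0, 0], [0, 0, 0], [0, 0, -0.4], [0, 0, -0.9], [0, 0, -0.9], [0, 0, -0.9], [0, 0, -0.9]], jaw=[0.45, 0.6, 0.7, 0.75, 0.75, 0.75, 0.75, 0.75, 0.75, 0.75])

```text
clock: 67.7
position: [0.4449, -0.3832, 0.1215]
ee_rot: [1.0, 0.027, 0.0, -0.0]
ft_force: [0.9, -0.0, -0.0]
grip_width: 0.752
grasp_force: 0.0
```

```bash
python3 -c "
from h import *
st();plan((.699,-.0415,.12),Rd(-87))"
```

```text
67.7 p [ 0.4449 -0.3832  0.1215] yaw_y -86.9 z [ 4.e-04  1.e-04 -1.e+00] F [ 0.9 -0.  -0. ] T [ 0.03 -0.05  0.01] w 63.9 g 0.0 q [-0.01  0.42  0.81  1.73 -0.34  1.13 -0.62]
turn/4deg [-0.   -0.01  0.02]  then shift/25mm [ 10.865 -13.116   0.059]
```

Emit:
jog_arm(dr=[[0, 0, 0], [0, 0, 0], [0, 0, 0], [0, 0, 0], [0, 0, 0], [0, 0, 0], [0, 0, 0], [0, 0, 0], [0, 0, 0], [0, 0, 0]], translation=[[0, -0.5, 0], [0, -1, 0], [0, -1, 0], [0, -1, 0], [0, -1, 0], [0, -1, 0], [0, -1, 0], [0.5, -1, 0], [0.9, -1, 0], [0.9, -1, 0]], jaw=[0, 0, 0, 0, 0, 0, 0, 0, 0, 0])

```text
clock: 68.7
position: [0.4897, -0.141, 0.12]
ee_rot: [1.0, 0.027, 0.0, -0.001]
ft_force: [-0.4, -0.7, 0.3]
grip_width: 0.002
grasp_force: 0.0
```

Emit:
jog_arm(dr=[[0, 0, 0], [0, 0, 0], [0, 0, 0], [0, 0, 0], [0, 0, 0], [0, 0, 0], [0, 0, 0], [0, 0, 0], [0, 0, 0], [0, 0, 0]], translation=[[0.9, -1, 0], [0.9, -1, 0], [0.9, -1, 0], [0.9, -0.6, 0], [0.9, 0, 0], [0.9, 0, 0], [0.9, 0, 0], [0.9, 0, 0], [0.9, 0, 0], [0.4, 0, 0]], jaw=[0, 0, 0, 0, 0, 0, 0, 0, 0, 0])

```text
clock: 69.7
position: [0.6977, -0.0404, 0.1193]
ee_rot: [1.0, 0.028, -0.0, -0.0]
ft_force: [-0.7, -0.4, -0.3]
grip_width: 0.001
grasp_force: 0.0
```

```bash
python3 -c "
from h import *
c=cam('top'); s=cam('side');st();plan((.699,-.0415,.07),Rd(-87)); im=c['color']; hsv=cv2.cvtColor(im,cv2.COLOR_RGB2HSV); H,S,V=[hsv[...,i].astype(int) for i in range(3)]
print(*blobs((S<35)&(V>150),c,.046,roi=(405,170,520,285)),sep='\n')
A=cv2.resize(im[140:320,200:520],None,fx=2.4,fy=2.4); cv2.imwrite('pics/l.png',A[:,:,::-1])"
```

```text
69.8 p [ 0.6971 -0.0407  0.1192] yaw_y -86.85 z [-7.e-04 -1.e-04 -1.e+00] F [-0.5 -0.7 -0.2] T [-0.02 -0.02  0.05] w -0.1 g 0.0 q [-0.43  0.64  0.63  1.4  -0.38  1.23 -1.28]
turn/4deg [0.   0.01 0.04]  then shift/25mm [0.073 0.034 1.969]
(571.5, array([492., 242.]), array([ 0.446 , -0.3799]), 120, 40, 2.9)
(443.0, array([456., 201.]), array([ 0.5635, -0.291 ]), 101, 39, 3.4)
```

View pics/l.png

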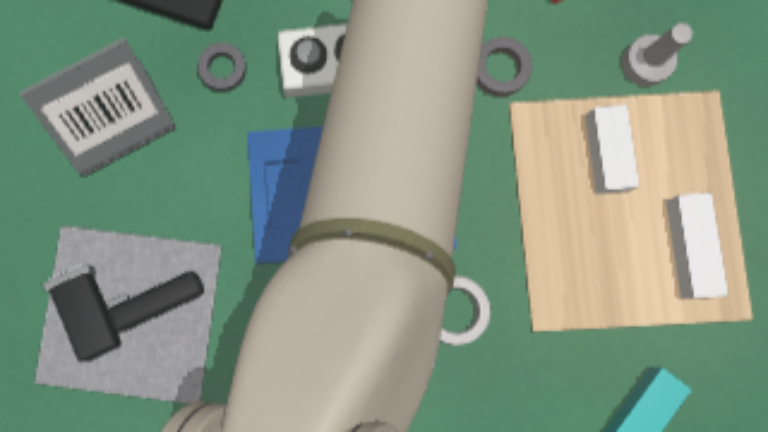

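Both masters lie flat and apart on the board (crop px (615,148) and (702,245)), and the scanner is on its mat. I'll press the right key.

Emit:
jog_arm(dr=[[0, 0, 0], [0, 0, 0], [0, 0, 0], [0, 0, 0], [0, 0, 0], [0, 0, 0], [0, 0, 0]], translation=[[0.03, 0, 0.4], [0, 0, 0.7], [0, 0, 0.6], [0, 0, 0.4], [0, 0, 0.2], [0, 0, 0.1], [0, 0, 0]], jaw=[0, 0, 0, 0, 0, 0, 0])

```text
clock: 70.5
position: [0.6969, -0.0411, 0.0612]
ee_rot: [1.0, 0.027, -0.001, -0.001]
ft_force: [-8.6, 1.7, 11.3]
grip_width: -0.004
grasp_force: 5.7
```

```bash
python3 -c "
from h import *
st()"
```

```text
70.5 p [ 0.6969 -0.0411  0.0612] yaw_y -86.89 z [-0.0013  0.0015 -1.    ] F [-8.6  1.7 11.3] T [0.34 2.03 0.03] w -0.3 g 5.7 q [-0.41  0.69  0.6   1.45 -0.41  1.13 -1.26]
```

Emit:
jog_arm(dr=[[0, 0, 0], [0, 0, 0], [0, 0, 0], [0, 0, 0]], translation=[[0, 0, 0.06], [0, 0, 0.06], [0, 0, 0], [0, 0, 0]], jaw=[0, 0, 0, 0])

```text
clock: 70.9
position: [0.6971, -0.0411, 0.0607]
ee_rot: [1.0, 0.027, -0.0, -0.001]
ft_force: [-19.0, 3.6, 32.5]
grip_width: -0.002
grasp_force: 16.3
```

Emit:
jog_arm(dr=[[0, 0, 0], [0, 0, 0], [0, 0, 0], [0, 0, 0], [0, 0, 0], [0, 0, 0], [0, 0, 0]], translation=[[0, 0, -0.3], [0, 0, -0.6], [0, 0, -0.9], [0, 0, -0.9], [0, 0, -0.6], [0, 0, 0], [0, 0, 0]], jaw=[0, 0, 0, 0, 0, 0, 0])

```text
clock: 71.6
position: [0.6974, -0.0411, 0.139]
ee_rot: [1.0, 0.027, -0.0, -0.0]
ft_force: [-0.5, -0.0, -0.1]
grip_width: 0.003
grasp_force: 0.0
```

```bash
python3 -c "
from h import *
st();c=cam('top'); im=c['color']; hsv=cv2.cvtColor(im,cv2.COLOR_RGB2HSV); H,S,V=[hsv[...,i].astype(int) for i in range(3)]
print(*blobs((S<35)&(V>150),c,.046,roi=(405,170,520,285)),sep='\n')
print(*blobs((V<75)&(S<90),c,.03,200,roi=(205,225,300,315)),sep='\n')"
```

```text
71.6 p [ 0.6974 -0.0411  0.139 ] yaw_y -86.88 z [-2.e-04  6.e-04 -1.e+00] F [-0.5 -0.  -0.1] T [0.05 0.03 0.06] w 0.3 g 0.0 q [-0.43  0.62  0.64  1.38 -0.37  1.26 -1.28]
(571.5, array([492., 242.]), array([ 0.446 , -0.3799]), 120, 40, 3.1)
(443.0, array([456., 201.]), array([ 0.5635, -0.291 ]), 101, 39, 3.4)
(992.0, array([249., 267.]), array([0.4041, 0.2901]), 166, 96, -63.0)
```

All three keys are pressed, the masters are on the board, the scanner is on its mat and the robot is clear of everything.

```bash
python3 -c "
from workcell import manip
print(manip.hand_in())"
```

```text
the job is handed in; nothing more can be done
None
```

I carried out every step in the order asked and handed the job in at about 72 s. The mid and long masters were the only two on the board, and hand-in gave no verdict, so I don't know how it was judged.

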